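# Set the stop of the model height gauge

## Robot

A 6-joint arm with a two-finger parallel gripper is mounted at the origin on a cart in front of the work surface, level with it; the furniture and walls round the work are solid. World frame = base frame: x ahead of the robot, y to its left, z up, the work surface at z = 0. Lengths are in mm, angles in rad, forces in N, time in s.
With the tool pointing down it reaches from about 300 to 775 mm from the base axis. Payload 14.6 kg.
Tool frame: the origin (TCP) lies on the centre line of the jaws, within the pads' length; the fingertips stand 22 mm ahead of it and the grasp point (between the pads) lies 3 mm ahead of it (manip.tcp_to_tips is the distance from the TCP to the fingertips, in mm); z points along the fingers, y is the direction in which the jaws open and shut (so a half turn about z gives the same grasp; the last joint's range is limited). The gripper opens to 94 mm and grips with 3 to 60 N. Pads are 16 mm wide; open, the fingers measure 119 mm over their backs; the gripper's body (75 mm by 177 mm) begins 78 mm behind the grasp point.
Start: joints at [-1.314, 0.3, 1.521, -0, 1.321, -0.067], TCP at [174.987, -521.411, 227.446] pointing down, gripper open.
Joint ranges: [-3.03, 3.03], [-0.79, 2.21], [0.23, 2.52], [-1.04, 4.18], [0, 3.07], [-2.55, 2.55]. Speed limits (rad/s): [2.22, 2.22, 2.57, 3.14, 3.14, 3.14].

## Interface

Orientations are given as [roll, pitch, yaw] about the fixed x, y, z axes, in that order (R = Rz(yaw) Ry(pitch) Rx(roll)).
In Python, from cell import manip, vision, workorder gives the robot as it stands.
- The arm moves only by the tool carry_out, never from a script. Its argument "deltas" is a list of rows, each a list of 3 entries, a list of its own where there are three numbers: the shift along the tool's x, y, z in cm, then the turn about the tool's z in degrees, then the opening, from 0 (shut) to 1 (fully open). A call has 1 to 20 rows; each row shifts and turns the commanded pose from where the row before left it, along the tool's axes as they then stand; what a row does not reach is not made up. A row lasts 1/12 s, in which the tool goes at most 41.7 mm and 7.16 degrees, less where a joint would pass 70% of its speed; a pose out of reach is approached as far as the arm can. A call with a gripper value outside its range is refused whole. The fingers move at their own pace and stop on an object; "grip_force" is the grip in N (left out, the last holds). Time passes only in rows, so rows that do not move let the fingers close. It gives the time, the measured TCP pose, the force and the opening at its end, in the units of the state.
- manip.read_state(): the state, without advancing time (a new reading comes with each control period).
- vision.camera(name): name is "side" or "top" or "wrist"; returns (picture, depth): 384x512x3 uint8, red, green, blue; 384x512 float32, mm along the optical axis (not along the pixel's ray), 0 where there is no reading.
- vision.calibration(name): a dict with "mtx" (3x3 intrinsics, pixels), "distortion" ([k1, k2, p1, p2, k3] as OpenCV has them; the pictures are not rectified), "eye" and "orientation" of the camera in the world. Camera axes: x right, y down, z forward; pixel columns grow to the right and rows downward; lengths in mm; the calibration is good to about 2 mm. A picture is of the moment at which its call begins: read the wrist's pose just before it. calibration takes no time and is no camera call; for the wrist camera it gives the pose at the moment of the call.
- workorder.sign_off(): hands the job in, once; it reports no verdict.
The state is a dict: "clock": time; "joints": joint angles; "qd": joint speeds; "effort": joint torques, N m; "eef_pos": TCP position; "eef_rot": TCP orientation; "wrist_force": force on the tool from outside, world axes, zero at the start; "moment": the same for the moment, N m; "finger_gap": finger opening in mm.
Only numpy, scipy, OpenCV 4.12 (cv2) and the standard library are available. Lean on these libraries where they do the work, as an engineer would, in place of code of your own. Each camera call takes 0.05 s, during which the arm holds its last target.

## Task

Set the model height gauge to its setting block: put the socket driver on the square head of the stop screw and turn the screw down until the block just drags beneath the rubber foot (rubber squeezed by about a millimetre). Then stand the driver upright on the bench again, clear of the gauge, and after that draw the block out along the fence, leaving it lying flat on the sloping bed, wholly clear of the arm, with the screw left as set. Leave the waiting dental models alone.

Things in the scene. Friction and masses are not known exactly. Their poses are not given: they have to be found in the camera images.
- gauge: base of the fixed model height gauge: grey plate 120 x 186 x 7 mm on the bench, origin at the centre of its underside, z up, low front to -x. It carries the sloping bed; gauge about 120 mm high in all.
- gauge_bed: bed of the gauge, an aluminium plate sloping 25 deg up away from its front. Origin on its surface under the stop screw's axis; x uphill, y along the fence, z off the bed (= screw axis). Surface x -28 to 72, y -48 to 132 mm. Fence along the low edge: inner face at x = -20, 10 mm high. A grey arm, y -13 to 13 mm, from the top edge over the bed, 41 to 63 mm off it, carries the screw.
- stop_screw (a joint): turn of the stop screw, rad, 0 to 3.5; starts at 0 to 0.8. Grows turning clockwise seen from above, and screw and foot then go down 2.55 mm per rad (quick thread, 16 mm a turn). Stays where left (friction 0.08 N m); pressing it with over 15 N may drive it. The foot touches the 28 mm block at 1.18 rad; 1 mm of squeeze is at 1.57 rad.
- screw_head (a point): centre of the top of the screw's square head, 89 mm off the bed at joint 0; turns with the screw; z = screw axis (up, off the bed), x and y square to the flats. Head 12 mm square with tapered top, 13 mm tall above a round 20 mm collar.
- stop_foot: foot under the stop screw: black rubber disc, 16 mm across, 6 mm thick, under a steel cup, a body of its own on the screw's end. The rubber yields by about 4 N per mm of squeeze, 3.5 mm at most.
- foot_face (a point): centre of the foot's underside; 31 mm off the bed while the screw is at 0.
- setting_block: loose plain steel bar, 36 mm (its x, uphill) x 100 mm (its y, along the fence) x 28 mm (its z, off the bed), 0.27 kg, two dark spots on top. Origin: centre of its underside. Lies on the bed at the fence, one end under the stop; the other sticks out to the bed's +y, there it can be gripped across its 36 mm above the fence; it is drawn out to +y.
- driver: loose stubby socket driver, 81 mm tall, 0.13 kg, standing on its mouth: square steel socket 26 mm across, 18 mm tall, round neck, dark wooden square handle 24 mm across from 35 to 81 mm up. Origin: centre of the mouth; z to the handle; x, y square to its flats. Socket hole 14.4 mm square, 15 mm deep, in line with the handle's flats; fully on, the mouth is 13 mm below screw_head.
- model_work: beige dental model, 54 x 60 x 28 mm, waiting on the bench; leave it alone. Origin: centre of its underside.
- model_upper: pink dental model, 54 x 60 x 28 mm, waiting on the bench; leave it alone. Origin: centre of its underside.

How it is judged:
By the outcome, as a careful person would: the job done as asked, in the order asked, and still so for the second after the job is handed in, with the robot touching nothing.
It also fails if it takes over 66 s, if anything falls off the work surface, if the arm or the gripper's body presses on something with over 40 N, if the wrist force passes 120 N, or if a joint passes its speed limit or range.

## Working session

There is one attempt and no reset: what is moved stays moved. The work goes in short steps, Python scripts to look and compute and a tool call to move; the robot and the scene stay as the last step left them, time stands still between calls to the robot, and variables do not carry over. Pictures are saved under pics/ and viewed, and the job is handed in when it is done.

Besides the shell and the picture viewer there is one more tool, called after "Call:" as name(argument=value, ...) on one line, values as JSON. carry_out: Moves the arm, as the interface text tells. Its arguments: {"type":"object","properties":{"deltas":{"type":"array","items":{"type":"array"}},"grip_force":{"type":"number"}},"required":["deltas"]}

```bash
ls; mkdir -p pics
python3 - <<'E'
from cell import manip, vision, workorder
import cv2
print(manip.read_state())
for n in ("side","top","wrist"):
    c=vision.calibration(n); print(n,c)
    p,d=vision.camera(n); cv2.imwrite(f"pics/{n}0.png",p[:,:,::-1])
    import numpy as np; np.save(f"pics/{n}0d.npy",d)
E
```

```text
pics
{'clock': 0.0, 'joints': array([-1.31359496e+00,  3.00478827e-01,  1.52162059e+00,  2.52413325e-05,
        1.32070496e+00, -6.66374478e-02]), 'qd': array([-0.0009939 , -0.00189999,  0.00117488, -0.00062572,  0.00026438,
       -0.00021068]), 'effort': array([-6.50668153e-04, -5.31811702e+01, -3.52733696e+01,  7.07679545e-02,
        2.44206889e-02, -4.83006556e-05]), 'eef_pos': array([ 174.93314926, -521.17058798,  226.86536705]), 'eef_rot': array([-3.14038525e+00, -1.05080579e-04,  3.23832494e-01]), 'wrist_force': array([-0.41042543,  0.12395943,  1.11289729]), 'moment': array([-0.02173482,  0.03599099,  0.00904162]), 'finger_gap': 93.7157958379546}
side {'mtx': array([[381.98304008,   0.        , 255.75166704],
       [  0.        , 381.98304008, 194.69806134],
       [  0.        ,   0.        ,   1.        ]]), 'distortion': array([0.03932298, 0.        , 0.        , 0.        , 0.        ]), 'eye': array([ 549.73726956, -769.98994423,  581.1269015 ]), 'orientation': array([-2.0643618 ,  0.01051195,  0.04156536])}
top {'mtx': array([[420.75423347,   0.        , 248.45826   ],
       [  0.        , 420.75423347, 188.14534368],
       [  0.        ,   0.        ,   1.        ]]), 'distortion': array([-0.13056098,  0.        ,  0.        ,  0.        ,  0.        ]), 'eye': array([ 438.66656336,   79.18549095, 1311.69434809]), 'orientation': array([-3.09351102,  0.02624575, -1.5851222 ])}
wrist {'mtx': array([[329.70891963,   0.        , 258.62349494],
       [  0.        , 329.70891963, 191.98536792],
       [  0.        ,   0.        ,   1.        ]]), 'distortion': array([-0.03382514,  0.        ,  0.        ,  0.        ,  0.        ]), 'eye': array([ 251.78945769, -496.00722205,  384.63118296]), 'orientation': array([ 2.86440881e+00,  3.73561061e-04, -1.24646334e+00])}
```

View pics/top0.png

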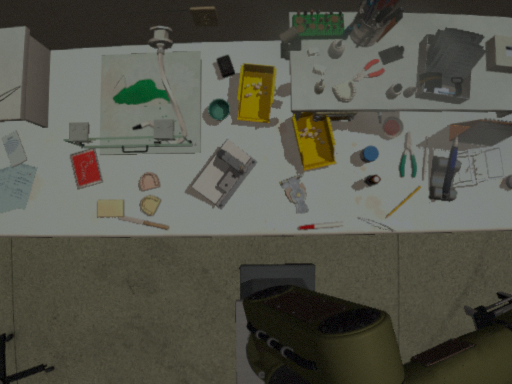

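View pics/side0.png

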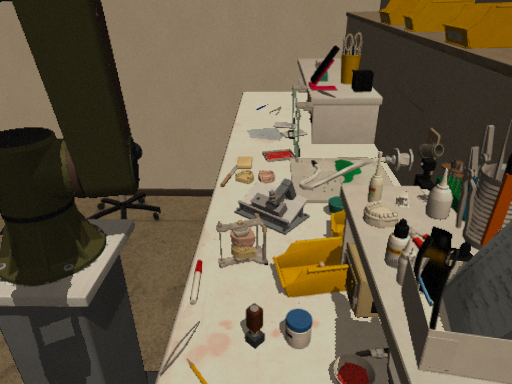

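View pics/wrist0.png

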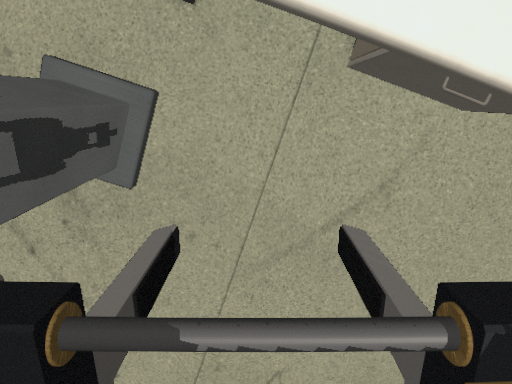

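The top view shows the gauge near (224,172), the driver standing near (372,180), and the models near (150,182) and (150,205). I'll zoom in next and measure.

```bash
cat > h.py <<'E'
import numpy as np, cv2
from scipy.spatial.transform import Rotation as Ro
from cell import manip, vision, workorder
def R(o): return Ro.from_euler('xyz',o).as_matrix()
def rays(c,px):
    px=np.asarray(px,float).reshape(-1,1,2)
    u=cv2.undistortPoints(px,c["mtx"],c["distortion"]).reshape(-1,2)
    return np.c_[u,np.ones(len(u))]@R(c["orientation"]).T
def onz(c,px,z):
    r=rays(c,px); e=np.array(c["eye"]); return e+r*((z-e[2])/r[:,2])[:,None]
def pts(c,d,px):
    px=np.asarray(px); r=rays(c,px); z=d[px[:,1],px[:,0]]
    return np.array(c["eye"])+r*z[:,None]
def tri(c1,p1,c2,p2):
    r1=rays(c1,p1)[0];r2=rays(c2,p2)[0]
    A=np.c_[r1,-r2]; s=np.linalg.lstsq(A,np.array(c2["eye"])-c1["eye"],rcond=None)[0]
    a=c1["eye"]+s[0]*r1;b=c2["eye"]+s[1]*r2
    return (a+b)/2,np.linalg.norm(a-b)
def proj(c,P):
    M=R(c["orientation"]).T; rv=cv2.Rodrigues(M)[0]
    return cv2.projectPoints(np.asarray(P,float).reshape(-1,3),rv,-M@np.array(c["eye"]),c["mtx"],c["distortion"])[0].reshape(-1,2)
def crop(p,x0,y0,x1,y1,k,fn):
    cv2.imwrite(fn,cv2.resize(p[y0:y1,x0:x1,::-1],None,fx=k,fy=k,interpolation=cv2.INTER_CUBIC))
E
python3 - <<'E'
from h import *
t=cv2.imread("pics/top0.png")[:,:,::-1]; s=cv2.imread("pics/side0.png")[:,:,::-1]
crop(t,180,130,265,215,7,"pics/topg.png"); crop(t,350,160,400,200,10,"pics/topd.png")
crop(s,225,170,315,240,8,"pics/sideg.png"); crop(s,230,290,280,360,8,"pics/sided.png")
ct=vision.calibration("top");cs=vision.calibration("side")
d=np.load("pics/top0d.npy")
print(pts(ct,d,[(205,150),(372,180),(280,215),(224,172),(235,160),(210,188)]))
print(onz(ct,[(372,180)],60))
E
```

```text
[[ 6.24884991e+02  2.48087704e+02 -5.97675053e-01]
 [ 5.16874725e+02 -2.54195492e+02  7.81413474e+01]
 [ 4.17141582e+02  1.57702145e+01 -1.89913695e-01]
 [ 5.50709521e+02  1.85409098e+02  3.91042363e+01]
 [ 5.79566154e+02  1.47931059e+02  1.01154677e+02]
 [ 5.02303839e+02  2.27803042e+02  4.61981793e+01]]
[[ 518.02489981 -259.09838658   60.        ]]
```

View pics/topg.png

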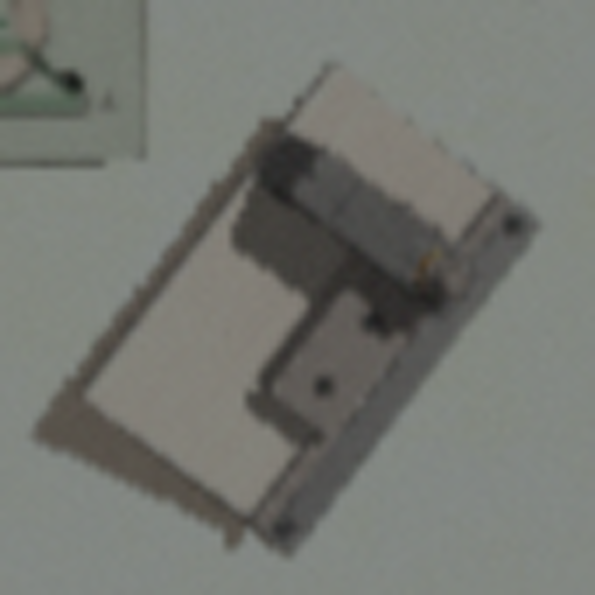

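View pics/topd.png

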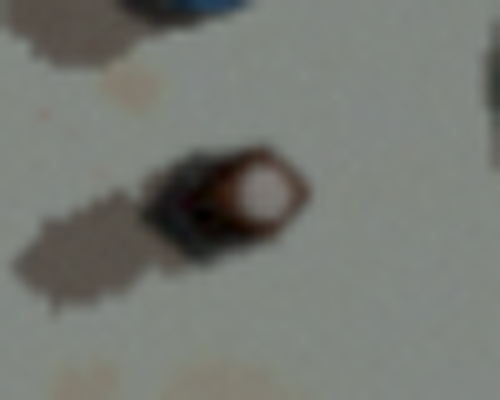

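View pics/sideg.png

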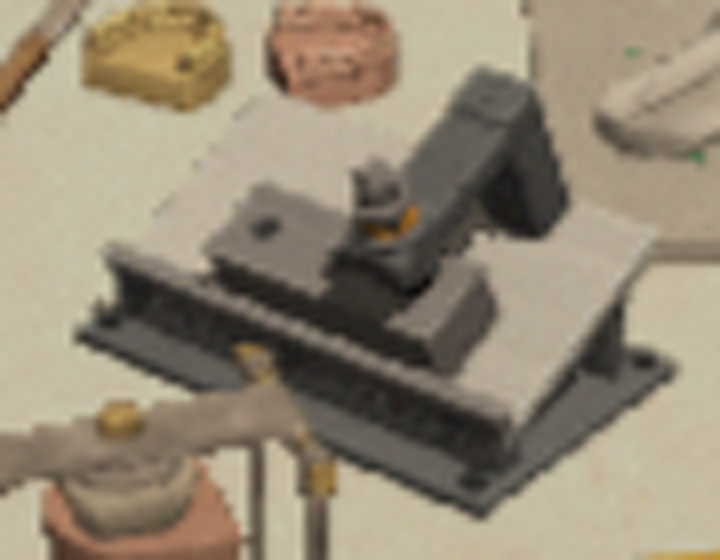

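View pics/sided.png

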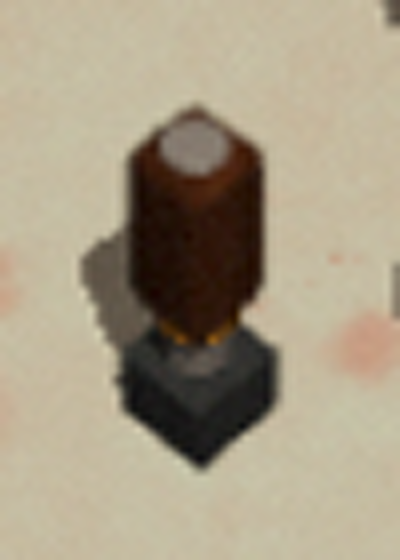

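```bash
cat >> h.py <<'E'
def rows(pos,rot,way,n,grip,vmax=41.,wmax=7.1):
    """way: (target pos, turn deg about tool z); n rows min; prints rows"""
    T=R(rot); p=np.array(pos,float); tgt,turn=np.array(way[0],float),way[1]
    n=max(n,int(np.ceil(np.linalg.norm(tgt-p)/vmax)),int(np.ceil(abs(turn)/wmax)))
    out=[]
    for i in range(n):
        goal=p+(tgt-p)/(n-i); d=np.round(T.T@(goal-p)/10,2); a=round(turn/n,2)
        out.append([[float(x)+0. for x in d],a,grip]); p=p+T@d*10; T=T@R([0,0,np.radians(a)])
    print(str(out).replace(' ','')); return p,Ro.from_matrix(T).as_euler('xyz')
E
python3 - <<'E'
from h import *
ct=vision.calibration("top");cs=vision.calibration("side")
print(tri(ct,(180+455/7,130+268/7),cs,(225+377/8,170+172/8)))
s=manip.read_state()
# nominal
yd=np.array([-.788,.616,0]);xd=np.array([.616,.788,0])
print(rows(s['eef_pos'],s['eef_rot'],([540,130,330],-123.4),0,1))
E
```

```text
(array([552.38398355, 118.83649723, 112.69797124]), np.float64(2.9739969892772415))
[[[2.91,-2.64,-0.54],-6.49,1],[[3.19,-2.29,-0.54],-6.49,1],[[3.43,-1.92,-0.54],-6.49,1],[[3.63,-1.52,-0.54],-6.49,1],[[3.77,-1.1,-0.54],-6.49,1],[[3.87,-0.66,-0.54],-6.49,1],[[3.92,-0.22,-0.54],-6.49,1],[[3.92,0.22,-0.54],-6.49,1],[[3.87,0.67,-0.54],-6.49,1],[[3.77,1.1,-0.54],-6.49,1],[[3.63,1.52,-0.54],-6.49,1],[[3.43,1.92,-0.54],-6.49,1],[[3.19,2.29,-0.54],-6.49,1],[[2.91,2.64,-0.54],-6.49,1],[[2.6,2.95,-0.54],-6.49,1],[[2.25,3.23,-0.54],-6.49,1],[[1.87,3.46,-0.54],-6.49,1],[[1.46,3.65,-0.54],-6.49,1],[[1.04,3.79,-0.53],-6.49,1]]
(array([540.01192297, 130.00759727, 329.96981659]), array([ 3.14110612e+00, -6.79440824e-04,  2.47594994e+00]))
```

Call:
carry_out(deltas=[[[2.9, -2.6, -0.5], -6.5, 1], [[3.2, -2.3, -0.5], -6.5, 1], [[3.4, -1.9, -0.5], -6.5, 1], [[3.6, -1.5, -0.5], -6.5, 1], [[3.8, -1.1, -0.5], -6.5, 1], [[3.9, -0.7, -0.5], -6.5, 1], [[3.9, -0.2, -0.5], -6.5, 1], [[3.9, 0.2, -0.5], -6.5, 1], [[3.9, 0.7, -0.5], -6.5, 1], [[3.8, 1.1, -0.5], -6.5, 1], [[3.6, 1.5, -0.5], -6.5, 1], [[3.4, 1.9, -0.5], -6.5, 1], [[3.2, 2.3, -0.5], -6.5, 1], [[2.9, 2.6, -0.5], -6.5, 1], [[2.6, 3.0, -0.5], -6.5, 1], [[2.3, 3.2, -0.5], -6.5, 1], [[1.9, 3.5, -0.5], -6.5, 1], [[1.5, 3.6, -0.5], -6.5, 1], [[1.0, 3.8, -0.5], -6.5, 1], [[0, 0, 0], 0, 1]])

```text
clock: 1.82
eef_pos: [539.9, 135.2, 321.8]
eef_rot: [3.142, -0.001, 2.49]
wrist_force: [-1.0, -1.0, -1.2]
finger_gap: 94.0
```

Run:
```python
from h import *
s=manip.read_state(); c=vision.calibration("wrist"); p,d=vision.camera("wrist")
print(s['clock'],s['eef_pos'],s['eef_rot'],s['joints'])
np.save("pics/w1d.npy",d); np.save("pics/w1.npy",p); import pickle; pickle.dump(c,open("pics/w1c.pkl","wb"))
cv2.imwrite("pics/w1.png",p[:,:,::-1])
```

```text
1.8167 [539.85151254 135.21834943 321.79170319] [ 3.14152447e+00 -1.08574752e-03  2.49036597e+00] [ 1.79232173e-01  2.62780897e-01  1.35171710e+00  8.48318079e-04
  1.52777672e+00 -7.40374200e-01]
```

View pics/w1.png

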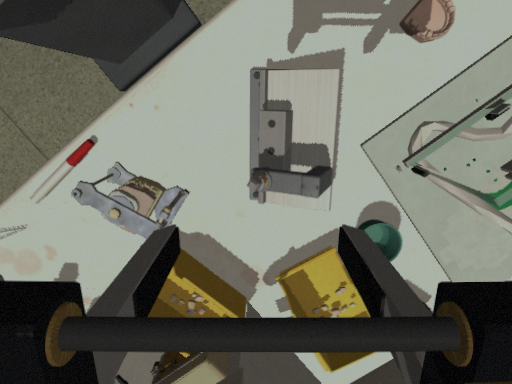

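Run:
```python
from h import *
p=np.load("pics/w1.npy"); crop(p,235,55,350,220,4.8/1.35,"pics/w1c.png"); crop(p,240,155,290,205,12,"pics/w1s.png")
```

```text
(no output)
```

View pics/w1c.png

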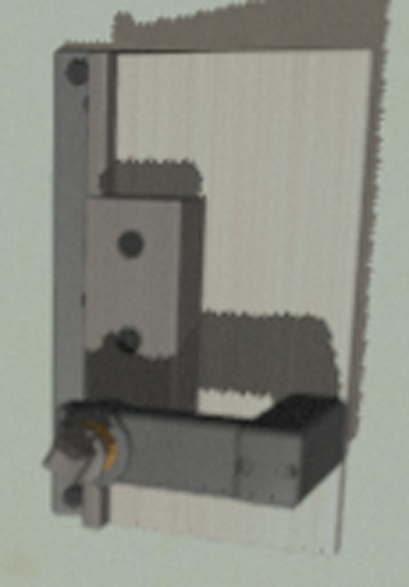

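View pics/w1s.png

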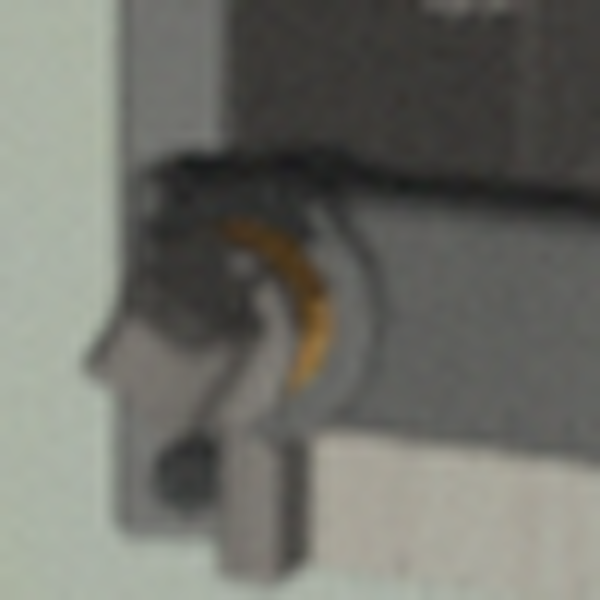

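Run:
```python
from h import *
import pickle
c=pickle.load(open("pics/w1c.pkl","rb")); d=np.load("pics/w1d.npy")
k=1/3.556
def px(x,y): return (235+x*k,55+y*k)
P=onz(c,[px(57,50),px(52,513)],7); print("plate front",P,np.linalg.norm(P[0]-P[1]))
yd=(P[0]-P[1]);yd/=np.linalg.norm(yd); print("yaw x", np.degrees(np.arctan2(-yd[0],yd[1])))
yy,xx=np.mgrid[72:140,300:332]
g=pts(c,d,np.c_[xx.ravel(),yy.ravel()]); m=g.mean(0); n=np.linalg.svd(g-m)[2][2]; n*=np.sign(n[2])
print("bed",m,n,"tilt",np.degrees(np.arccos(n[2])),"dir",np.degrees(np.arctan2(n[1],n[0])),"res",np.std((g-m)@n))
def onpl(p):
    r=rays(c,[p])[0]; t=((m-c["eye"])@n)/(r@n); return c["eye"]+t*r
A=onpl(px(372,50));B=onpl(px(337,553)); print("bed top corners",A,B,np.linalg.norm(A-B))
b=(A-B)/np.linalg.norm(A-B); print("yaw x", np.degrees(np.arctan2(-b[0],b[1])))
# bench check
yy,xx=np.mgrid[80:140,190:230]; g2=pts(c,d,np.c_[xx.ravel(),yy.ravel()]); print("bench z",g2[:,2].mean())
# arm top plane depth, block top
for (a,e,f,h) in ((170,230,420,480),(110,170,260,320)):
    u0,v0=px(a,f);u1,v1=px(e,h); yy,xx=np.mgrid[int(v0):int(v1),int(u0):int(u1)]
    g3=pts(c,d,np.c_[xx.ravel(),yy.ravel()]); print("off bed",np.median((g3-m)@n),g3.mean(0))
# block top corners at 28
def onpo(p,h):
    r=rays(c,[p])[0]; t=((m+h*n-c["eye"])@n)/(r@n); return c["eye"]+t*r
print("blk corners",onpo(px(86,196),28),onpo(px(181,199),28))
# origin: A - 72 x -132 y
for tag,nn,bb in (("meas",n,b),):
    x=np.cross(bb,nn); x/=np.linalg.norm(x)
    print("x",x,"O from A",A-72*x-132*bb,"O from B",B-72*x+48*bb)
```

```text
plate front [[440.94794987 198.53695181   7.        ]
 [585.65530099  84.30377577   7.        ]] 184.36224119116252
yaw x 51.71214667415325
bed [527.41829292 234.37546415  56.90901561] [0.55771632 0.82270774 0.11002034] tilt 83.68351209686966 dir 55.86652385571457 res 11.275607008254054
bed top corners [491.36895624 227.21514224 293.19401938] [575.89910318 176.79082742 241.75472614] 111.05835473117759
yaw x 59.182882616052325
bench z 2.646564485025347
off bed -32.95306383566441 [573.05550122 156.65105051 106.93207857]
off bed -53.56315518312492 [524.28104601 170.54752848  63.30969025]
blk corners [463.32092748 192.54997975 949.09222012] [ 347.63137069  114.34621985 2120.33743246]
x [-0.33110345  0.34205953 -0.87941218] O from A [615.67792309 142.65431364 295.37278671] O from B [563.20418153 173.95619303 327.30473381]
```

```bash
cat > g.py <<'E'
from h import *
import pickle
yaw=np.radians(51.7); xh=np.array([np.cos(yaw),np.sin(yaw),0]); Y=np.array([-np.sin(yaw),np.cos(yaw),0])
t=np.radians(25); N=-np.sin(t)*xh+np.cos(t)*np.array([0,0,1]); X=np.cos(t)*xh+np.sin(t)*np.array([0,0,1])
E
python3 - <<'E'
from g import *
c=pickle.load(open("pics/w1c.pkl","rb")); d=np.load("pics/w1d.npy")
k=1/3.556
def px(x,y): return (235+x*k,55+y*k)
yy,xx=np.mgrid[72:135,305:328]
g=pts(c,d,np.c_[xx.ravel(),yy.ravel()]); q=g@N; o=np.median(q); print("offset",o,"mad",np.percentile(q,[5,25,75,95])-o)
# tilt check robust
gg=g[abs(q-o)<6]; A=np.c_[gg@xh,gg@Y,np.ones(len(gg))]; f=np.linalg.lstsq(A,gg[:,2],rcond=None)[0]; print("slope deg",np.degrees(np.arctan(f[:2])))
def onp(p,h):
    r=rays(c,[p])[0]; e=np.array(c["eye"]); return e+r*((o+h-e@N)/(r@N))
Az,Bz=onp(px(372,50),0),onp(px(337,553),0); print(Az,Bz,np.linalg.norm(Az-Bz), (Az-Bz)@X)
C1=onp(px(86,196),28);C2=onp(px(181,199),28); print("blk",C1,C2,np.linalg.norm(C1-C2))
F=onp(px(108,525),10); print("fence inner low corner",F)
for tag,O in (("A",Az-72*X-132*Y),("B",Bz-72*X+48*Y),("mid",(Az+Bz)/2-72*X-42*Y)): print(tag,O,"head",O+89*N)
O=(Az+Bz)/2-72*X-42*Y
print("blk in bed frame",[[round(float((C-O)@v),1) for v in (X,Y,N)] for C in (C1,C2,F)])
# head from arm axis etc
for (a,e,f,h) in ((150,230,430,480),(110,170,260,320)):
    u0,v0=px(a,f);u1,v1=px(e,h); yy,xx=np.mgrid[int(v0):int(v1),int(u0):int(u1)]
    g3=pts(c,d,np.c_[xx.ravel(),yy.ravel()]); print("off bed",np.median(g3@N)-o)
for cam in ("top","side"):
    cc=vision.calibration(cam); print(cam,proj(cc,[O+89*N,O+72*X+132*Y,O+72*X-48*Y]))
print(proj(c,[O+89*N,O+76*N]))
E
```

```text
offset -166.0308376125431 mad [-1.24364031 -0.5105183   0.52283386  1.32296499]
slope deg [24.74871188 -0.16387667]
[508.83784104 280.34139501  66.45345593] [648.52045293 171.82884434  67.11294006] 176.88030030254762 -1.5604723894997183
blk [489.43743188 175.37521514  53.32908693] [509.42829009 200.88713269  68.44261466] 35.761866134049946
fence inner low corner [595.71043567 105.49812882  38.61067545]
A [571.98516144 147.32063945  36.02494109] head [548.67339704 117.80282597 116.68633413]
B [570.40802662 150.3683145   36.68442522] head [547.09626222 120.85050102 117.34581826]
mid [571.19659403 148.84447697  36.35468315] head [547.88482963 119.3266635  117.0160762 ]
blk in bed frame [[-19.9, 80.6, 28.0], [15.9, 80.7, 28.0], [-16.1, -46.1, 10.0]]
off bed 59.74004199521761
off bed 28.131739399395485
top [[244.83276421 170.23694466]
 [191.14099637 186.02428143]
 [227.91836733 138.27437571]]
side [[270.98992345 189.88351056]
 [258.18680021 179.74859078]
 [307.34008781 197.74816211]]
[[251.20275452 184.85149465]
 [256.10386073 182.37300239]]
```

Run:
```python
from g import *
s=manip.read_state()
H=np.array([549,119.3,115.5])
rows(s['eef_pos'],s['eef_rot'],(H+17*xh+[0,0,70],-89.2),0,1)
```

```text
[[[-0.13,0.1,1.05],-6.86,1],[[-0.14,0.08,1.05],-6.86,1],[[-0.15,0.06,1.05],-6.86,1],[[-0.15,0.05,1.04],-6.86,1],[[-0.16,0.03,1.05],-6.86,1],[[-0.16,0.01,1.04],-6.86,1],[[-0.16,-0.01,1.05],-6.86,1],[[-0.16,-0.03,1.04],-6.86,1],[[-0.15,-0.05,1.05],-6.86,1],[[-0.14,-0.07,1.04],-6.86,1],[[-0.13,-0.09,1.05],-6.86,1],[[-0.12,-0.1,1.04],-6.86,1],[[-0.12,-0.11,1.05],-6.86,1]]
```

Call:
carry_out(deltas=[[[-0.13, 0.1, 1.0], -6.9, 1], [[-0.14, 0.08, 1.0], -6.9, 1], [[-0.15, 0.06, 1.0], -6.9, 1], [[-0.15, 0.05, 1.0], -6.9, 1], [[-0.16, 0.03, 1.0], -6.9, 1], [[-0.16, 0.0, 1.0], -6.9, 1], [[-0.16, 0, 1.0], -6.9, 1], [[-0.16, -0.03, 1.0], -6.9, 1], [[-0.15, -0.05, 1.0], -6.9, 1], [[-0.14, -0.07, 1.0], -6.9, 1], [[-0.13, -0.09, 1.0], -6.9, 1], [[-0.12, -0.1, 1.0], -6.9, 1], [[-0.12, -0.1, 1.0], -6.9, 1], [[0, 0, 0], 0, 1]])

```text
clock: 3.03
eef_pos: [558.2, 129.2, 190.5]
eef_rot: [3.14, -0.002, -2.235]
wrist_force: [0.1, -0.4, 0.3]
finger_gap: 93.6
```

Run:
```python
from g import *
s=manip.read_state(); c=vision.calibration("wrist"); p,d=vision.camera("wrist")
print(s['clock'],s['eef_pos'],s['eef_rot'],s['joints'])
np.save("pics/w2d.npy",d); np.save("pics/w2.npy",p); pickle.dump(c,open("pics/w2c.pkl","wb"))
cv2.imwrite("pics/w2.png",p[:,:,::-1]); crop(p,200,140,300,240,6,"pics/w2s.png")
```

```text
3.0333 [558.18001606 129.19774926 190.52288188] [ 3.13955606e+00 -2.39142792e-03 -2.23450024e+00] [ 1.63584088e-01  3.83760499e-01  1.49685266e+00 -1.25411252e-04
  1.26411834e+00 -2.31426417e+00]
```

View pics/w2.png

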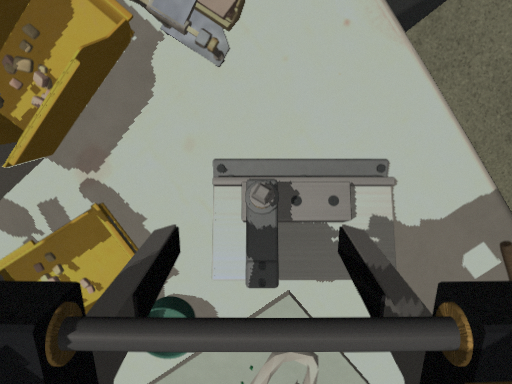

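View pics/w2s.png

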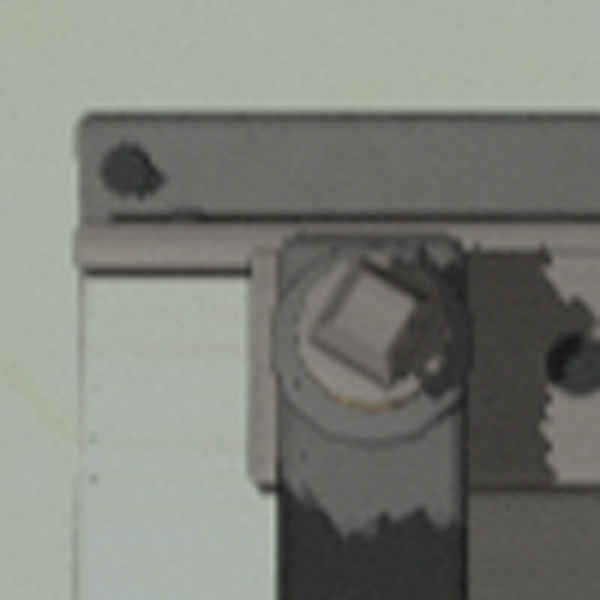

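Run:
```python
from g import *
c=pickle.load(open("pics/w2c.pkl","rb"))
O=np.array([571.2,148.8,36.4])
def onp(p,h):
    r=rays(c,[p])[0]; e=np.array(c["eye"]); P=e+r*((O@N+h-e@N)/(r@N)); q=P-O; return np.round([q@X,q@Y,q@N],1)
f=lambda x,y:(200+x/6,140+y/6)
for nm,p,h in [("L",(313,330),84),("Bot",(388,387),84),("Top",(362,258),84),("inTop",(362,265),88),("inR",(420,303),88),("inBot",(385,362),88),("inL",(325,322),88),
  ("armL",(278,480),63),("armR",(467,420),63),("fenceL",(77,228),10),("blkend",(248,440),28),("blkend2",(265,490),28)]:
    print(nm,onp(f(*p),h))
print(onp((213,280),0),onp((395,280),0), proj(c,[O,O+89*N,O+63*N]))
print((proj(c,[O+63*N,O+72*X+132*Y,O+72*X-48*Y,O-28*X-48*Y+10*N])-[200,140])*6)
```

```text
L [ 1.9 -7.6 84. ]
Bot [ 9.   1.7 84. ]
Top [-7.2 -1.6 84. ]
inTop [-5.5 -1.6 88. ]
inR [-0.9  5.5 88. ]
inBot [ 6.4  1.3 88. ]
inL [ 1.5 -6.1 88. ]
armL [ 18.9 -12.5  63. ]
armR [10.8 12.7 63. ]
fenceL [-25.9 -47.5  10. ]
blkend [ 10.3 -18.3  28. ]
blkend2 [ 17.8 -15.6  28. ]
[ 72.2 -46.2  -0. ] [ 71.9 130.    0. ] [[261.18351986 205.76030868]
 [262.48179631 191.40390707]
 [262.01388298 196.57874185]]
[[ 372.08329791  339.47245109]
 [1182.01700838  840.43216889]
 [  66.71082241  838.51569037]
 [  74.27138509  215.41687671]]
```

Run:
```python
from g import *
c=pickle.load(open("pics/w2c.pkl","rb")); d=np.load("pics/w2d.npy")
O=np.array([571.2,148.8,36.4])
def h(x0,y0,x1,y1):
    a=[int(round(200+x0/6)),int(round(140+y0/6)),int(round(200+x1/6)),int(round(140+y1/6))]
    yy,xx=np.mgrid[a[1]:a[3]+1,a[0]:a[2]+1]; g=(pts(c,d,np.c_[xx.ravel(),yy.ravel()])-O)@N; return np.round(np.median(g),2),len(g),np.round(g.std(),2)
print("top",h(345,290,395,340)); print("arm",h(300,445,440,580)); print("blk",h(255,300,268,460)); print("bed",h(100,300,230,480)); print("blk2",h(480,280,530,470))
```

```text
top (np.float64(87.33), 90, np.float64(0.86))
arm (np.float64(59.84), 576, np.float64(27.06))
blk (np.float64(27.74), 112, np.float64(28.97))
bed (np.float64(-0.31), 682, np.float64(21.62))
blk2 (np.float64(27.82), 288, np.float64(0.7))
```

Run:
```python
from g import *
s=manip.read_state()
rows(s['eef_pos'],s['eef_rot'],([400,500,420],90),0,1)
```

```text
[[[-1.47,2.73,-1.75],6.92,1],[[-1.13,2.89,-1.76],6.92,1],[[-0.78,3.0,-1.75],6.92,1],[[-0.41,3.07,-1.76],6.92,1],[[-0.04,3.1,-1.75],6.92,1],[[0.34,3.08,-1.76],6.92,1],[[0.71,3.02,-1.75],6.92,1],[[1.07,2.91,-1.76],6.92,1],[[1.41,2.76,-1.75],6.92,1],[[1.73,2.57,-1.76],6.92,1],[[2.03,2.35,-1.75],6.92,1],[[2.3,2.09,-1.76],6.92,1],[[2.53,1.79,-1.75],6.92,1]]
```

Call:
carry_out(deltas=[[[-1.5, 2.7, -1.8], 6.9, 1], [[-1.1, 2.9, -1.8], 6.9, 1], [[-0.8, 3.0, -1.8], 6.9, 1], [[-0.4, 3.1, -1.8], 6.9, 1], [[0, 3.1, -1.8], 6.9, 1], [[0.3, 3.1, -1.8], 6.9, 1], [[0.7, 3.0, -1.8], 6.9, 1], [[1.1, 2.9, -1.8], 6.9, 1], [[1.4, 2.8, -1.8], 6.9, 1], [[1.7, 2.6, -1.8], 6.9, 1], [[2.0, 2.4, -1.8], 6.9, 1], [[2.3, 2.1, -1.8], 6.9, 1], [[2.5, 1.8, -1.8], 6.9, 1], [[0, 2.5, 0], 0, 1], [[0, 2.5, 0], 0, 1], [[0, 2.5, 0], 0, 1], [[0, 2.5, 0], 0, 1], [[0, 2.5, 0], 0, 1]])

```text
clock: 4.58
eef_pos: [461.7, 580.7, 414.8]
eef_rot: [3.137, -0.0, 2.473]
wrist_force: [0.2, -0.1, 1.3]
finger_gap: 93.9
```

Run:
```python
from g import *
s=manip.read_state()
print(s['eef_pos'],s['joints'],np.hypot(*s['eef_pos'][:2]),R(s['eef_rot'])[:,2])
```

```text
[461.74534031 580.67122401 414.8104559 ] [ 8.49464851e-01  8.64604213e-01  2.34368862e-01  5.83641569e-04
  2.03848619e+00 -5.25045640e-02] 741.8812773625478 [ 0.00233837  0.00344785 -0.99999132]
```

Call:
carry_out(deltas=[[[0, 2, 0], 0, 1], [[0, 2, 0], 0, 1], [[0, 2, 0], 0, 1]])

```text
clock: 4.83
eef_pos: [473.9, 597.1, 397.4]
eef_rot: [3.097, 0.001, 2.477]
wrist_force: [0.1, -0.0, 0.5]
finger_gap: 93.8
```

Run:
```python
from g import *
s=manip.read_state()
print(s['eef_pos'],s['joints'],np.hypot(*s['eef_pos'][:2]),R(s['eef_rot'])[:,2])
```

```text
[473.87039587 597.0502241  397.36464327] [ 0.8512486   0.88817944  0.23467276  0.00211173  1.97394181 -0.0539199 ] 762.2480712868862 [ 0.02805294  0.03496145 -0.99899486]
```

Call:
carry_out(deltas=[[[0, -2, -1], 0, 1], [[0, -2, 0], 0, 1], [[0, 0, 0], 0, 1]])

```text
clock: 5.08
eef_pos: [446.8, 562.9, 404.5]
eef_rot: [3.103, 0.0, 2.478]
wrist_force: [0.3, -0.2, 0.2]
finger_gap: 93.9
```

Run:
```python
from g import *
s=manip.read_state()
print(s['eef_pos'],s['joints'],np.hypot(*s['eef_pos'][:2]),R(s['eef_rot'])[:,2])
```

```text
[446.78408042 562.879144   404.48847897] [ 0.84820447  0.69370583  0.54878707  0.00217927  1.86020546 -0.05815597] 718.6438236512661 [ 0.02414836  0.03054776 -0.99924156]
```

Run:
```python
from g import *
s=manip.read_state()
rows(s['eef_pos'],s['eef_rot'],([519.5,-266,205],7),21,1,vmax=42)
```

```text
[[[-2.7,-2.93,0.84],0.33,1],[[-2.72,-2.91,0.84],0.33,1],[[-2.74,-2.9,0.84],0.33,1],[[-2.75,-2.88,0.84],0.33,1],[[-2.77,-2.87,0.84],0.33,1],[[-2.79,-2.85,0.84],0.33,1],[[-2.8,-2.84,0.84],0.33,1],[[-2.82,-2.82,0.84],0.33,1],[[-2.84,-2.8,0.84],0.33,1],[[-2.85,-2.79,0.83],0.33,1],[[-2.87,-2.77,0.84],0.33,1],[[-2.89,-2.75,0.83],0.33,1],[[-2.9,-2.74,0.84],0.33,1],[[-2.92,-2.72,0.83],0.33,1],[[-2.93,-2.7,0.84],0.33,1],[[-2.95,-2.69,0.83],0.33,1],[[-2.96,-2.67,0.84],0.33,1],[[-2.98,-2.65,0.83],0.33,1],[[-2.99,-2.63,0.84],0.33,1],[[-3.01,-2.62,0.83],0.33,1],[[-3.02,-2.6,0.84],0.33,1]]
```

Call:
carry_out(deltas=[[[-2.84, -2.9, 0.88], 0.35, 1], [[-2.85, -2.9, 0.88], 0.35, 1], [[-2.87, -2.9, 0.88], 0.35, 1], [[-2.9, -2.9, 0.88], 0.35, 1], [[-2.9, -2.9, 0.88], 0.35, 1], [[-2.9, -2.9, 0.88], 0.35, 1], [[-2.95, -2.9, 0.88], 0.35, 1], [[-3.0, -2.9, 0.88], 0.35, 1], [[-3.0, -2.9, 0.88], 0.35, 1], [[-3.0, -2.9, 0.88], 0.35, 1], [[-3.0, -2.9, 0.88], 0.35, 1], [[-3.0, -2.9, 0.88], 0.35, 1], [[-3.0, -2.9, 0.88], 0.35, 1], [[-3.05, -2.9, 0.88], 0.35, 1], [[-3.1, -2.9, 0.88], 0.35, 1], [[-3.1, -2.9, 0.88], 0.35, 1], [[-3.1, -2.8, 0.88], 0.35, 1], [[-3.1, -2.8, 0.88], 0.35, 1], [[-3.1, -2.8, 0.88], 0.35, 1], [[-3.1, -2.8, 0.88], 0.35, 1]])

```text
clock: 6.75
eef_pos: [523.6, -233.9, 212.8]
eef_rot: [3.1, 0.001, 2.357]
wrist_force: [1.4, 1.1, 0.6]
finger_gap: 94.2
```

Run:
```python
from g import *
s=manip.read_state(); print(s['eef_pos'],s['eef_rot'],R(s['eef_rot'])[:,2])
rows(s['eef_pos'],s['eef_rot'],([519.5,-266,205],0),2,1)
```

```text
[ 523.56919784 -233.92275871  212.78895343] [3.10020701e+00 1.27825251e-03 2.35692832e+00] [ 0.03013799  0.02837475 -0.99914292]
[[[-0.99,-1.29,0.34],0.0,1],[[-0.99,-1.3,0.33],0.0,1]]
```

Call:
carry_out(deltas=[[[-0.9, -1.2, 0.3], 0, 1], [[-0.5, -0.8, 0.2], 0, 1], [[0, 0, 0], 0, 1]])

```text
clock: 7.0
eef_pos: [518.6, -256.2, 205.7]
eef_rot: [3.101, -0.002, 2.356]
wrist_force: [0.2, 0.8, -0.2]
finger_gap: 93.8
```

Run:
```python
from g import *
s=manip.read_state(); c=vision.calibration("wrist"); p,d=vision.camera("wrist")
print(s['clock'],s['eef_pos'],s['eef_rot'])
np.save("pics/w3.npy",p); pickle.dump(c,open("pics/w3c.pkl","wb"))
cv2.imwrite("pics/w3.png",p[:,:,::-1]); crop(p,205,140,305,240,6,"pics/w3s.png")
```

```text
7.0 [ 518.56588836 -256.23928496  205.66146224] [ 3.10141999e+00 -2.21862217e-03  2.35648402e+00]
```

View pics/w3.png

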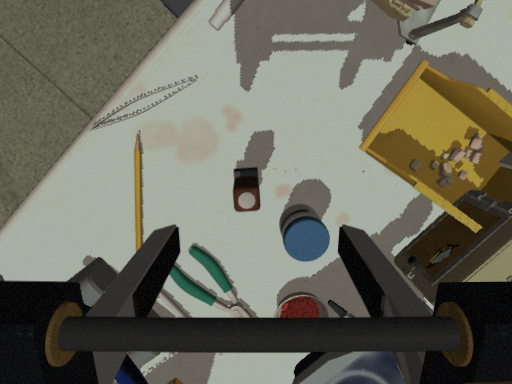

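View pics/w3s.png

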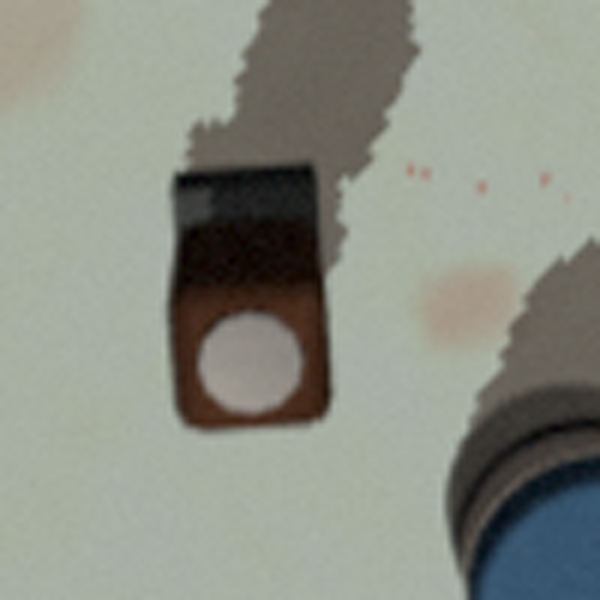

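Run:
```python
from g import *
c=pickle.load(open("pics/w3c.pkl","rb")); f=lambda x,y:(205+x/6,140+y/6)
top=onz(c,[f(250,362)],81)[0]; print("driver top",top)
a,b=onz(c,[f(185,430),f(325,420)],81); print("edge",np.degrees(np.arctan2(*(b-a)[1::-1])),np.linalg.norm(a-b))
a,b=onz(c,[f(175,175),f(312,165)],18); print("sock edge",np.degrees(np.arctan2(*(b-a)[1::-1])),np.linalg.norm(a-b))
j=onz(c,[f(460,480),f(448,480)],45); print("jar L",j, np.linalg.norm(j-top,axis=1))
T=R(manip.read_state()['eef_rot']); print("tool y",T[:,1], "jar rel tool", (j-top)@T)
```

```text
driver top [ 521.40359339 -266.048685     81.        ]
edge 48.560142270060986 21.156451150403964
sock edge 48.8028236022426 24.412820693993734
jar L [[ 570.20583777 -263.84872893   45.        ]
 [ 568.71645325 -265.29374744   45.        ]] [60.68359632 59.45651048]
tool y [0.70553782 0.70752347 0.04033518] jar rel tool [[-33.09472107  34.53628286  37.34278331]
 [-33.06022962  32.46308125  37.25917621]]
```

Run:
```python
from g import *
s=manip.read_state(); print(s['eef_pos'])
p,r=rows(s['eef_pos'],s['eef_rot'],([521,-266.3,150],-3.6),2,.5)
rows(p,r,([521,-266.3,61],0),4,.5)
```

```text
[ 518.77423324 -254.87349668  205.87982852]
[[[-0.49,-0.44,2.78],-1.8,0.5],[[-0.47,-0.45,2.77],-1.8,0.5]]
[[[0.0,-0.09,2.22],0.0,0.5],[[0.0,-0.09,2.23],0.0,0.5],[[0.0,-0.09,2.22],0.0,0.5],[[0.0,-0.09,2.23],0.0,0.5]]
```

Call:
carry_out(deltas=[[[-0.5, -0.45, 2.7], -1.8, 0.5], [[-0.5, -0.45, 2.7], -1.8, 0.5], [[0, 0, 0], 0, 0.5], [[0, 0, 0], 0, 0.5]])

```text
clock: 7.38
eef_pos: [521.0, -265.2, 151.0]
eef_rot: [3.102, -0.003, 2.422]
wrist_force: [0.1, -0.2, 1.0]
finger_gap: 71.0
```

Run:
```python
from g import *
s=manip.read_state(); print(s['eef_pos'],s['eef_rot'],s['finger_gap'])
rows(s['eef_pos'],s['eef_rot'],([521,-266.3,61],0),4,.5)
```

```text
[ 520.97601791 -265.21052232  150.97641762] [ 3.10163362e+00 -2.57247260e-03  2.42163617e+00] 70.99606389273391
[[[-0.02,-0.11,2.25],0.0,0.5],[[-0.03,-0.11,2.25],0.0,0.5],[[-0.02,-0.11,2.24],0.0,0.5],[[-0.03,-0.11,2.25],0.0,0.5]]
```

Call:
carry_out(deltas=[[[0, -0.1, 1.0], 0, 0.5], [[0, -0.1, 1.0], 0, 0.5], [[0, -0.05, 1.0], 0, 0.5], [[0, -0.05, 2.0], 0, 0.5], [[0, -0.1, 2.0], 0, 0.5], [[0, -0.1, 2.0], 0, 0.5], [[0, 0, 0], 0, 0.5], [[0, 0, 0], 0, 0.2], [[0, 0, 0], 0, 0.15], [[0, 0, 0], 0, 0.15], [[0, 0, 0], 0, 0.15], [[0, 0, 0], 0, 0.15]], grip_force=35)

```text
clock: 8.38
eef_pos: [520.0, -267.8, 61.4]
eef_rot: [3.101, 0.0, 2.421]
wrist_force: [-0.8, -0.4, 6.1]
finger_gap: 23.6
```

Run:
```python
from g import *
s=manip.read_state(); print(s['eef_pos'],s['eef_rot'],s['finger_gap'],s['joints'])
# lift to z 430 while going towards az 51.7 boundary
p,r=rows(s['eef_pos'],s['eef_rot'],([521,-266,200],0),4,.15)
p,r=rows(p,r,([400,500,400],0),0,.15)
```

```text
[ 520.02904156 -267.82806828   61.39672956] [3.10144528e+00 8.59170590e-06 2.42143533e+00] 23.610021725193935 [-0.55507669  0.55529285  1.57402804  0.04688072  1.0061594  -1.43068439]
[[[0.01,0.19,-3.46],0.0,0.15],[[0.01,0.19,-3.46],0.0,0.15],[[0.01,0.19,-3.46],0.0,0.15],[[0.02,0.19,-3.46],0.0,0.15]]
[[[2.98,2.52,-0.9],0.0,0.15],[[2.98,2.52,-0.9],0.0,0.15],[[2.98,2.52,-0.9],0.0,0.15],[[2.98,2.52,-0.9],0.0,0.15],[[2.98,2.52,-0.9],0.0,0.15],[[2.98,2.52,-0.9],0.0,0.15],[[2.98,2.52,-0.9],0.0,0.15],[[2.98,2.52,-0.9],0.0,0.15],[[2.98,2.52,-0.9],0.0,0.15],[[2.98,2.52,-0.9],0.0,0.15],[[2.98,2.52,-0.9],0.0,0.15],[[2.98,2.52,-0.9],0.0,0.15],[[2.98,2.52,-0.9],0.0,0.15],[[2.98,2.51,-0.9],0.0,0.15],[[2.98,2.52,-0.9],0.0,0.15],[[2.98,2.51,-0.9],0.0,0.15],[[2.98,2.52,-0.9],0.0,0.15],[[2.98,2.51,-0.9],0.0,0.15],[[2.99,2.52,-0.9],0.0,0.15],[[2.98,2.51,-0.89],0.0,0.15]]
```

Call:
carry_out(deltas=[[[0, 0.2, -3.5], 0, 0.15], [[0, 0.2, -3.5], 0, 0.15], [[0, 0.2, -3.5], 0, 0.15], [[2.0, 1.7, -3.0], 0, 0.15], [[3, 2.5, -1.1], 0, 0.15], [[3, 2.5, -1.1], 0, 0.15], [[3, 2.5, -1.1], 0, 0.15], [[3, 2.5, -1.1], 0, 0.15], [[3, 2.5, -1.1], 0, 0.15], [[3, 2.5, -1.1], 0, 0.15], [[3, 2.5, -1.1], 0, 0.15], [[3, 2.5, -1.1], 0, 0.15], [[3, 2.5, -1.1], 0, 0.15], [[3, 2.5, -1.1], 0, 0.15], [[3, 2.5, -1.1], 0, 0.15], [[3, 2.5, -1.1], 0, 0.15], [[3, 2.5, -1.1], 0, 0.15], [[3, 2.5, -1.1], 0, 0.15], [[3, 2.5, -1.1], 0, 0.15], [[3, 2.5, -1.1], 0, 0.15]])

```text
clock: 10.05
eef_pos: [413.7, 372.0, 389.7]
eef_rot: [3.101, -0.002, 2.422]
wrist_force: [-0.0, -0.8, -1.2]
finger_gap: 23.5
```

Run:
```python
from g import *
s=manip.read_state(); print(s['eef_pos'],s['eef_rot'],s['finger_gap'],s['joints'])
p,r=rows(s['eef_pos'],s['eef_rot'],([440,555,450],0),0,.15)
print(R(r).T@xh)
```

```text
[413.67750394 371.98988142 389.73403794] [ 3.10125408e+00 -1.88024684e-03  2.42159393e+00] 23.538344051631586 [ 0.66234116  0.22793878  1.24339431  0.00941774  1.63098342 -0.18766739]
[[[2.02,3.14,-1.08],0.0,0.15],[[2.02,3.15,-1.07],0.0,0.15],[[2.02,3.14,-1.08],0.0,0.15],[[2.02,3.15,-1.07],0.0,0.15],[[2.02,3.14,-1.08],0.0,0.15]]
[0.05151471 0.99785591 0.04037087]
```

Call:
carry_out(deltas=[[[2, 3.1, -1.1], 0, 0.15], [[2, 3.1, -1.1], 0, 0.15], [[2, 3.1, -1.1], 0, 0.15], [[2, 3.1, -1.1], 0, 0.15], [[2, 3.1, -1.1], 0, 0.15], [[0.2, 4, 0], 0, 0.15], [[0.2, 4, 0], 0, 0.15], [[0.2, 4, 0], 0, 0.15], [[0.2, 4, 0], 0, 0.15], [[0.2, 4, 0], 0, 0.15]])

```text
clock: 10.88
eef_pos: [490.9, 601.8, 399.5]
eef_rot: [3.036, -0.004, 2.422]
wrist_force: [0.7, -0.5, -0.8]
finger_gap: 23.8
```

```bash
cat > st.py <<'E'
from g import *
s=manip.read_state(); z=R(s['eef_rot'])[:,2]
print(s['clock'],s['eef_pos'].round(1),s['eef_rot'].round(3),round(s['finger_gap'],1),s['joints'].round(3))
print("tilt",np.degrees(np.arccos(-z[2])).round(2),"az",np.degrees(np.arctan2(z[1],z[0])).round(1),"F",s['wrist_force'].round(1),"M",s['moment'].round(2))
T=R(s['eef_rot']); b=T.T@np.c_[X,Y,N]; print("jaw angle in bed",np.degrees(np.arctan2(b[1,1],b[1,0])).round(1),"z err deg X,Y:",np.degrees(z@X).round(2),np.degrees(z@Y).round(2))
E
python3 st.py
```

```text
10.8833 [490.9 601.8 399.5] [ 3.036 -0.004  2.422] 23.8 [ 0.838  0.886  0.236  0.006  1.914 -0.011]
tilt 6.04 az 51.1 F [ 0.7 -0.5 -0.8] M [-0.08 -0.1   0.02]
jaw angle in bed -3.1 z err deg X,Y: -18.62 -0.06
```

Call:
carry_out(deltas=[[[0.2, 4, -1], 0, 0.15], [[0.2, 4, -1], 0, 0.15], [[0.2, 4, -1], 0, 0.15], [[0.2, 4, -1], 0, 0.15], [[0.2, 4, -1], 0, 0.15], [[0.2, 4, -1], 0, 0.15]])

```text
clock: 11.38
eef_pos: [514.0, 634.7, 397.1]
eef_rot: [2.892, -0.01, 2.423]
wrist_force: [0.8, -0.0, -1.7]
finger_gap: 23.9
```

```bash
python3 st.py
```

```text
11.3833 [514.  634.7 397.1] [ 2.892 -0.01   2.423] 23.9 [ 0.842  0.898  0.236  0.012  1.759 -0.005]
tilt 14.3 az 51.0 F [ 0.8 -0.  -1.7] M [-0.1  -0.04 -0.01]
jaw angle in bed -3.0 z err deg X,Y: -10.64 -0.18
```

Call:
carry_out(deltas=[[[0.3, 4, -1], 0, 0.15], [[0.3, 4, -1], 0, 0.15], [[0.3, 4, -1], 0, 0.15], [[0.3, 4, -1], 0, 0.15], [[0.3, 4, -1], 0, 0.15]])

```text
clock: 11.8
eef_pos: [523.2, 656.3, 417.7]
eef_rot: [2.77, -0.015, 2.424]
wrist_force: [-0.2, -0.5, -0.1]
finger_gap: 23.4
```

```bash
python3 st.py
```

```text
11.8 [523.2 656.3 417.7] [ 2.77  -0.015  2.424] 23.4 [0.85  0.883 0.236 0.015 1.651 0.003]
tilt 21.31 az 51.1 F [-0.2 -0.5 -0.1] M [-0.23 -0.05  0.  ]
jaw angle in bed -2.9 z err deg X,Y: -3.68 -0.23
```

Call:
carry_out(deltas=[[[0.3, 4, -1], 0, 0.15], [[0.3, 4, -1], 0, 0.15], [[0, 0, 0], 0, 0.15]])

```text
clock: 12.05
eef_pos: [525.1, 662.4, 432.5]
eef_rot: [2.719, -0.017, 2.426]
wrist_force: [-0.4, -0.2, -0.2]
finger_gap: 23.7
```

```bash
python3 st.py
```

```text
12.05 [525.1 662.4 432.5] [ 2.719 -0.017  2.426] 23.7 [0.852 0.87  0.235 0.016 1.614 0.006]
tilt 24.22 az 51.1 F [-0.4 -0.2 -0.2] M [-0.21 -0.01  0.03]
jaw angle in bed -2.9 z err deg X,Y: -0.78 -0.23
```

Run:
```python
from g import *
O=np.array([571.2,148.8,36.4])
s=manip.read_state()
p,r=rows(s['eef_pos'],s['eef_rot'],([475,370,390],31),0,.15)
p,r=rows(p,r,(O+172*N,0),0,.15)
print(O+172*N)
```

```text
[[[-1.94,-3.09,-0.84],3.88,0.15],[[-2.14,-2.96,-0.84],3.88,0.15],[[-2.34,-2.81,-0.85],3.88,0.15],[[-2.52,-2.64,-0.84],3.88,0.15],[[-2.69,-2.46,-0.85],3.88,0.15],[[-2.85,-2.28,-0.84],3.88,0.15],[[-3.0,-2.08,-0.85],3.88,0.15],[[-3.14,-1.86,-0.84],3.88,0.15]]
[[[-3.51,-1.0,1.16],0.0,0.15],[[-3.52,-1.0,1.16],0.0,0.15],[[-3.51,-1.0,1.16],0.0,0.15],[[-3.52,-1.0,1.16],0.0,0.15],[[-3.51,-1.0,1.16],0.0,0.15],[[-3.52,-1.0,1.16],0.0,0.15],[[-3.51,-1.01,1.17],0.0,0.15],[[-3.52,-1.0,1.16],0.0,0.15],[[-3.51,-1.01,1.17],0.0,0.15]]
[526.14805082  91.754338   192.28493937]
```

Call:
carry_out(deltas=[[[-1.9, -3.1, -0.8], 3.9, 0.15], [[-2.1, -3.0, -0.8], 3.9, 0.15], [[-2.3, -2.8, -0.8], 3.9, 0.15], [[-2.5, -2.6, -0.8], 3.9, 0.15], [[-2.7, -2.5, -0.8], 3.9, 0.15], [[-2.8, -2.3, -0.8], 3.9, 0.15], [[-3.0, -2.1, -0.8], 3.9, 0.15], [[-3.1, -1.9, -0.8], 3.9, 0.15], [[-3.5, -1.0, 1.1], 0, 0.15], [[-3.5, -1.0, 1.1], 0, 0.15], [[-3.5, -1.0, 1.1], 0, 0.15], [[-3.5, -1.0, 1.1], 0, 0.15], [[-3.5, -1.0, 1.1], 0, 0.15], [[-3.5, -1.0, 1.1], 0, 0.15], [[-3.5, -1.0, 1.1], 0, 0.15], [[-3.5, -1.0, 1.1], 0, 0.15], [[0, 0, 0], 0, 0.15], [[0, 0, 0], 0, 0.15]])

```text
clock: 13.55
eef_pos: [561.6, 160.9, 232.0]
eef_rot: [2.774, -0.201, 1.985]
wrist_force: [-0.7, 0.6, -1.0]
finger_gap: 23.6
```

```bash
cat >> st.py <<'E'
O=np.array([571.2,148.8,36.4]); q=s['eef_pos']-O; print("TCP bed",[round(float(q@v),1) for v in (X,Y,N)])
m=s['eef_pos']+61.3*z-O; print("mouth bed",[round(float(m@v),1) for v in (X,Y,N)])
E
python3 st.py
```

```text
13.55 [561.6 160.9 232. ] [ 2.774 -0.201  1.985] 23.6 [ 0.091  0.215  1.668  0.355  0.99  -0.442]
tilt 23.9 az 51.1 F [-0.7  0.6 -1. ] M [-0.21  0.1  -0.02]
jaw angle in bed -30.1 z err deg X,Y: -1.1 -0.23
TCP bed [85.9, 15.0, 175.8]
mouth bed [84.7, 14.8, 114.5]
```

Run:
```python
from g import *
O=np.array([571.2,148.8,36.4])
s=manip.read_state()
p,r=rows(s['eef_pos'],s['eef_rot'],(O+1.5*X+162*N,4),4,.15,vmax=25)
```

```text
[[[-1.38,-1.63,0.39],1.0,0.15],[[-1.4,-1.61,0.39],1.0,0.15],[[-1.43,-1.58,0.38],1.0,0.15],[[-1.47,-1.56,0.39],1.0,0.15]]
```

Call:
carry_out(deltas=[[[-1.4, -1.6, 0.4], 1, 0.15], [[-1.4, -1.6, 0.4], 1, 0.15], [[-1.4, -1.6, 0.4], 1, 0.15], [[-1.5, -1.6, 0.4], 1, 0.15], [[0, 0, 0], 0, 0.15], [[0, 0, 0], 0, 0.15]])

```text
clock: 14.05
eef_pos: [530.0, 97.9, 184.8]
eef_rot: [2.785, -0.225, 1.922]
wrist_force: [0.1, -0.1, -0.5]
finger_gap: 23.9
```

```bash
python3 st.py
python3 - <<'E'
from g import *
c=vision.calibration("wrist"); p,d=vision.camera("wrist")
np.save("pics/w4.npy",p); np.save("pics/w4d.npy",d); pickle.dump(c,open("pics/w4c.pkl","wb"))
cv2.imwrite("pics/w4.png",p[:,:,::-1]); crop(p,200,130,320,250,5,"pics/w4s.png")
s=manip.read_state(); O=np.array([571.2,148.8,36.4]); z=R(s['eef_rot'])[:,2]
print("mouth px",proj(c,[s['eef_pos']+61.3*z,O+87.5*N]))
E
```

```text
14.05 [530.   97.9 184.8] [ 2.785 -0.225  1.922] 23.9 [-0.037  0.183  1.825  0.422  0.918 -0.57 ]
tilt 24.0 az 51.0 F [ 0.1 -0.1 -0.5] M [-0.19  0.06  0.01]
jaw angle in bed -33.9 z err deg X,Y: -1.0 -0.27
TCP bed [3.3, 0.8, 162.2]
mouth bed [2.3, 0.5, 100.9]
mouth px [[257.90040752 215.18869354]
 [255.0969801  211.17942204]]
```

View pics/w4.png

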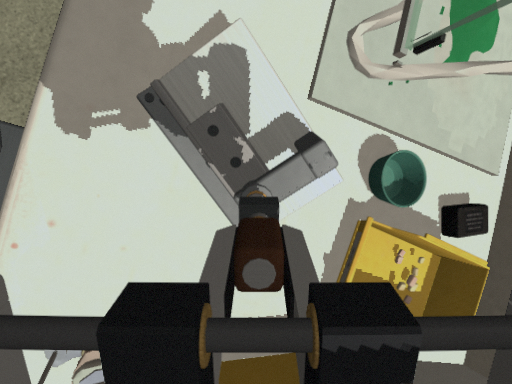

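View pics/w4s.png

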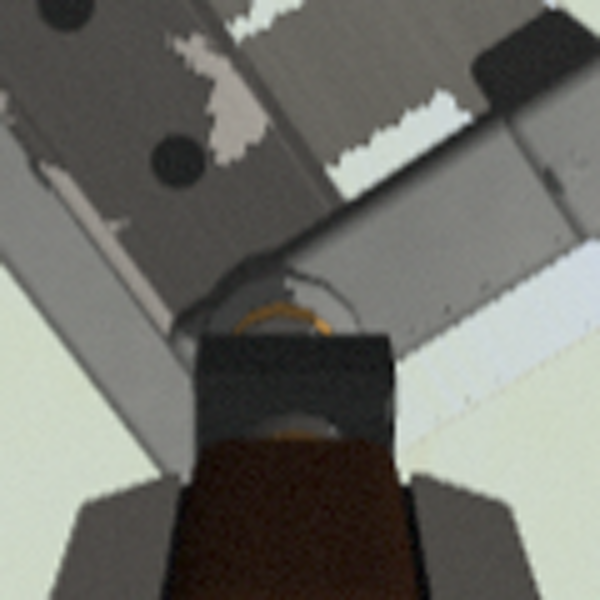

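Run:
```python
from g import *
c=pickle.load(open("pics/w4c.pkl","rb")); s=manip.read_state(); T=R(s['eef_rot']);p=s['eef_pos']
O=np.array([571.2,148.8,36.4])
f=lambda P:((proj(c,P)-[200,130])*5).round(0)
print("mouth front edge",f([p+T@[13,-13,61.3],p+T@[13,13,61.3],p+T@[13,-13,43.3],p+T@[13,13,43.3]]))
print("collar top, arm top centre",f([O+74.5*N,O+63*N]))
# arm edges
print(f([O+63*N+13*Y+20*X,O+63*N-13*Y+20*X]), "collar far pts", f([O+74.5*N+10*v for v in (X,-X,Y,-Y)]))
# measured mouth edge to tool coords at depth 61.3
Tc=T.T@(np.array(c["eye"])-p); r=rays(c,[(200+203/5,130+337/5),(200+388/5,130+337/5)])@T
for q in r: print("mouth edge tool", Tc+q*((61.3-Tc[2])/q[2]))
```

```text
mouth front edge [[196. 338.]
 [383. 338.]
 [188. 379.]
 [391. 379.]]
collar top, arm top centre [[277. 377.]
 [279. 354.]]
[[337. 224.]
 [425. 353.]] collar far pts [[331. 344.]
 [225. 411.]
 [241. 327.]
 [313. 427.]]
mouth edge tool [ 13.08873742 -11.98128819  61.3       ]
mouth edge tool [13.08618118 13.660037   61.3       ]
```

Run:
```python
from g import *
O=np.array([571.2,148.8,36.4])
a=np.linspace(0,2*np.pi,73)
def draw(img,c,off,k,O=O):
    f=lambda P:((proj(c,P)-off)*k).round().astype(int)
    for h,r,col in ((63,13,(0,0,255)),(74.5,10,(0,255,0))):
        cv2.polylines(img,[f([O+h*N+r*(np.cos(t)*X+np.sin(t)*Y) for t in a])],True,col,1)
    for y in (13,-13): cv2.polylines(img,[f([O+63*N+y*Y+x*X for x in (0,60)])],False,(255,0,0),1)
    cv2.polylines(img,[f([O+28*N+v[0]*X+v[1]*Y for v in ((16,-19.4),(16,80.6),(-20,80.6),(-20,-19.4))])],True,(255,255,0),1)
for n,off in (("w4",[200,130]),("w2",[200,140])):
    c=pickle.load(open(f"pics/{n}c.pkl","rb")); i=cv2.imread(f"pics/{n}s.png"); draw(i,c,off,5 if n=="w4" else 6); cv2.imwrite(f"pics/{n}o.png",i)
i=np.hstack([cv2.resize(cv2.imread("pics/w4o.png"),(400,400)),cv2.resize(cv2.imread("pics/w2o.png"),(400,400))]); cv2.imwrite("pics/o.png",i)
```

```text
(no output)
```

View pics/o.png

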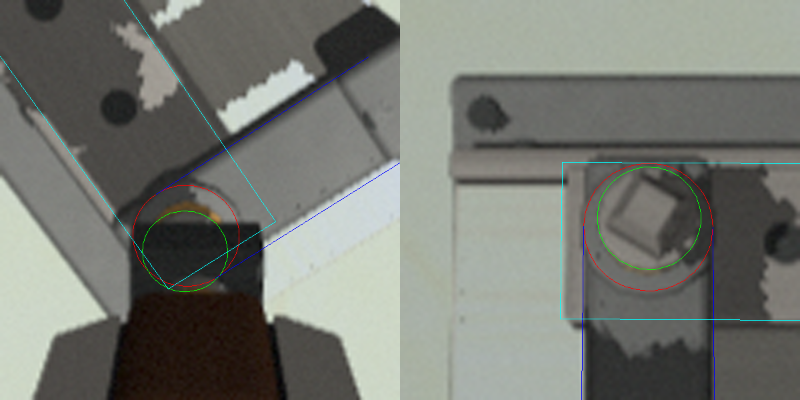

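Run:
```python
from g import *
c=pickle.load(open("pics/w4c.pkl","rb"))
# camera-consistent tool pose: get tool frame from camera pose using known mount from w2 (avg)
O=np.array([571.2,148.8,36.4])
for i in range(4):
    s=manip.read_state(); c2=vision.calibration("wrist"); print(s['eef_pos'],s['eef_rot'],c2['eye'],c2['orientation'])
T=R(s['eef_rot'])
h=T.T@(O+87.5*N+.4*X-.2*Y-s['eef_pos']); print("head tool pred",h, "needed", h+[1.8,.2,0]-[.09,.84,61.3])
```

```text
[530.39852379  98.2313607  185.22200601] [ 2.78435895 -0.22475276  1.92243503] [463.96237251 121.69642425 347.13276915] [ 3.10184847 -0.34911862  0.2693303 ]
[530.39852379  98.2313607  185.22200601] [ 2.78435895 -0.22475276  1.92243503] [463.96237251 121.69642425 347.13276915] [ 3.10184847 -0.34911862  0.2693303 ]
[530.39852379  98.2313607  185.22200601] [ 2.78435895 -0.22475276  1.92243503] [463.96237251 121.69642425 347.13276915] [ 3.10184847 -0.34911862  0.2693303 ]
[530.39852379  98.2313607  185.22200601] [ 2.78435895 -0.22475276  1.92243503] [463.96237251 121.69642425 347.13276915] [ 3.10184847 -0.34911862  0.2693303 ]
head tool pred [-1.72069606 -1.66963724 74.89107983] needed [-1.06960622e-02 -2.30963724e+00  1.35910798e+01]
```

Call:
carry_out(deltas=[[[0, -0.23, 0.3], 0, 0.15], [[0, 0, 0.4], 0, 0.15], [[0, 0, 0.3], 0, 0.15], [[0, 0, 0.2], 0, 0.15], [[0, 0, 0.2], 0, 0.15], [[0, 0, 0], 0, 0.15]])

```text
clock: 14.6
eef_pos: [531.3, 101.5, 169.9]
eef_rot: [2.787, -0.226, 1.921]
wrist_force: [-0.1, -0.2, -1.7]
finger_gap: 23.7
```

```bash
python3 st.py
python3 - <<'E'
from g import *
c=vision.calibration("wrist"); p,d=vision.camera("wrist")
np.save("pics/w5.npy",p); pickle.dump(c,open("pics/w5c.pkl","wb"))
crop(p,200,130,320,250,5,"pics/w5s.png")
E
```

```text
14.6 [531.3 101.5 169.9] [ 2.787 -0.226  1.921] 23.7 [-0.029  0.206  1.835  0.431  0.886 -0.579]
tilt 23.94 az 51.2 F [-0.1 -0.2 -1.7] M [-0.25  0.05  0.05]
jaw angle in bed -33.9 z err deg X,Y: -1.06 -0.19
TCP bed [0.3, 2.0, 147.1]
mouth bed [-0.8, 1.8, 85.8]
```

View pics/w5s.png

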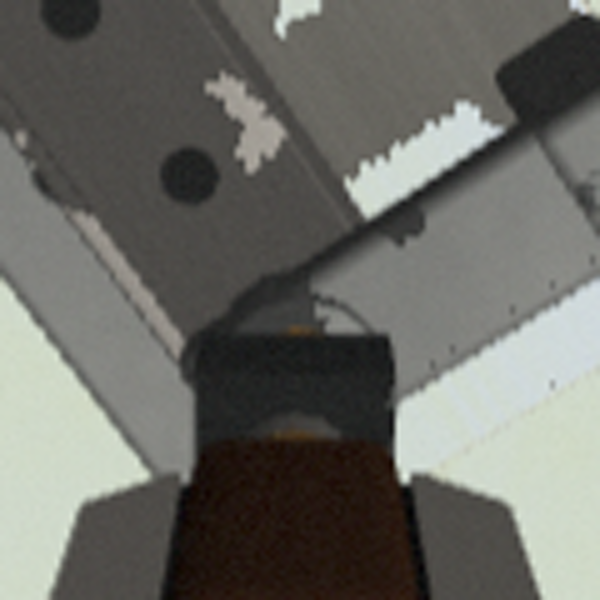

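Call:
carry_out(deltas=[[[0, 0, 0.2], 0, 0.15], [[0, 0, 0.2], 0, 0.15], [[0, 0, 0], 0, 0.15]])

```text
clock: 14.9
eef_pos: [532.8, 102.0, 166.8]
eef_rot: [2.785, -0.224, 1.921]
wrist_force: [1.5, -3.9, 0.6]
finger_gap: 24.0
```

```bash
python3 st.py
```

```text
14.9 [532.8 102.  166.8] [ 2.785 -0.224  1.921] 24.0 [-0.028  0.213  1.835  0.433  0.877 -0.58 ]
tilt 23.97 az 50.9 F [ 1.5 -3.9  0.6] M [-1.13 -0.23 -0.32]
jaw angle in bed -33.9 z err deg X,Y: -1.03 -0.32
TCP bed [0.3, 1.1, 143.8]
mouth bed [-0.8, 0.8, 82.5]
```

Call:
carry_out(deltas=[[[-0.08, 0.02, 0], 0, 0.15], [[0, 0, 0.2], 0, 0.15], [[0, 0, 0.2], 0, 0.15], [[0, 0, 0], 0, 0.15]])

```text
clock: 15.23
eef_pos: [533.9, 102.9, 162.4]
eef_rot: [2.786, -0.225, 1.921]
wrist_force: [2.3, -3.8, -2.7]
finger_gap: 23.5
```

```bash
cat >> st.py <<'E'
F=s['wrist_force']; print("F tool",(T.T@F).round(1),"F bed",[round(float(F@v),1) for v in (X,Y,N)])
E
python3 st.py
```

```text
15.2333 [533.9 102.9 162.4] [ 2.786 -0.225  1.921] 23.5 [-0.026  0.222  1.835  0.436  0.869 -0.583]
tilt 23.94 az 51.1 F [ 2.3 -3.8 -2.7] M [-1.11 -0.45 -0.46]
jaw angle in bed -33.9 z err deg X,Y: -1.06 -0.25
TCP bed [-0.3, 0.8, 139.2]
mouth bed [-1.4, 0.6, 77.9]
F tool [-4.9  0.3  1.8] F bed [-2.5, -4.2, -1.8]
```

Call:
carry_out(deltas=[[[-0.1, 0, 0.1], 0, 0.15], [[0, 0, 0.1], 0, 0.15], [[0, 0, 0], 0, 0.15]])

```text
clock: 15.48
eef_pos: [534.4, 103.0, 160.5]
eef_rot: [2.787, -0.226, 1.921]
wrist_force: [0.3, -1.2, -1.8]
finger_gap: 24.2
```

```bash
python3 st.py
```

```text
15.4833 [534.4 103.  160.5] [ 2.787 -0.226  1.921] 24.2 [-0.026  0.226  1.835  0.438  0.867 -0.586]
tilt 23.94 az 51.3 F [ 0.3 -1.2 -1.8] M [-0.42 -0.04 -0.08]
jaw angle in bed -33.9 z err deg X,Y: -1.06 -0.17
TCP bed [-0.8, 0.5, 137.3]
mouth bed [-1.9, 0.3, 76.0]
F tool [-1.6 -0.7  1.4] F bed [-1.5, -0.9, -1.3]
```

Call:
carry_out(deltas=[[[0, 0, 0.02], 5, 0.15], [[0, 0, 0.02], 5, 0.15], [[0, 0, 0.02], 5, 0.15], [[0, 0, 0.02], 5, 0.15], [[0, 0, 0.02], 5, 0.15], [[0, 0, 0.02], 5, 0.15], [[0, 0, 0.02], 5, 0.15], [[0, 0, 0.02], 5, 0.15], [[0, 0, 0], 0, 0.15]])

```text
clock: 16.23
eef_pos: [534.7, 103.2, 159.1]
eef_rot: [3.018, -0.4, 1.204]
wrist_force: [-1.9, -4.3, -0.7]
finger_gap: 23.9
```

```bash
python3 st.py
```

```text
16.2333 [534.7 103.2 159.1] [ 3.018 -0.4    1.204] 23.9 [-0.025  0.228  1.836  0.438  0.864  0.115]
tilt 23.91 az 51.2 F [-1.9 -4.3 -0.7] M [-1.1   0.53 -0.03]
jaw angle in bed -74.1 z err deg X,Y: -1.09 -0.19
TCP bed [-1.1, 0.4, 135.9]
mouth bed [-2.3, 0.2, 74.6]
F tool [-4.6 -0.1 -1.2] F bed [-4.5, -1.2, 1.3]
```

Call:
carry_out(deltas=[[[-0.07, 0, 0.02], 5, 0.15], [[0, 0, 0.02], 5, 0.15], [[0, 0, 0.02], 5, 0.15], [[0, 0, 0.02], 5, 0.15], [[0, 0, 0], 3, 0.15], [[0, 0, 0], 0, 0.15]])

```text
clock: 16.73
eef_pos: [534.5, 103.4, 158.1]
eef_rot: [-3.091, -0.415, 0.771]
wrist_force: [-3.3, 0.7, -1.9]
finger_gap: 23.5
```

```bash
python3 st.py
```

```text
16.7333 [534.5 103.4 158.1] [-3.091 -0.415  0.771] 23.5 [-0.026  0.23   1.837  0.44   0.863  0.51 ]
tilt 23.94 az 51.4 F [-3.3  0.7 -1.9] M [-0.05  0.9   0.38]
jaw angle in bed -96.9 z err deg X,Y: -1.07 -0.13
TCP bed [-1.5, 0.7, 135.0]
mouth bed [-2.7, 0.5, 73.7]
F tool [-2.4 -2.7  1.1] F bed [-2.1, 3.0, -1.1]
```

Call:
carry_out(deltas=[[[0, 0, 0], -7, 0.15], [[0, 0, -0.6], 0, 0.15], [[0, 0, -1.2], 0, 0.15], [[0, 0, -1.5], 0, 0.15], [[-2, 0, -1], 0, 0.15], [[-2.5, 0, 0], 0, 0.15], [[0, 0, 0], 0, 0.15], [[0, 0, 0], 0, 0.15]])

```text
clock: 17.4
eef_pos: [498.5, 56.3, 180.4]
eef_rot: [3.137, -0.419, 0.901]
wrist_force: [-0.3, 0.5, -1.0]
finger_gap: 23.6
```

```bash
python3 st.py
python3 - <<'E'
from g import *
c=vision.calibration("wrist"); p,d=vision.camera("wrist")
np.save("pics/w6.npy",p); np.save("pics/w6d.npy",d); pickle.dump(c,open("pics/w6c.pkl","wb"))
cv2.imwrite("pics/w6.png",p[:,:,::-1]); crop(p,220,110,300,190,8,"pics/w6s.png")
E
```

```text
17.4 [498.5  56.3 180.4] [ 3.137 -0.419  0.901] 23.6 [-0.135  0.12   1.91   0.447  0.935  0.299]
tilt 24.0 az 50.9 F [-0.3  0.5 -1. ] M [-0.24  0.17  0.03]
jaw angle in bed -90.0 z err deg X,Y: -1.01 -0.31
TCP bed [-45.8, -0.3, 180.2]
mouth bed [-46.9, -0.7, 118.9]
F tool [-0.2 -0.6  1. ] F bed [-0.3, 0.6, -1.0]
```

View pics/w6.png

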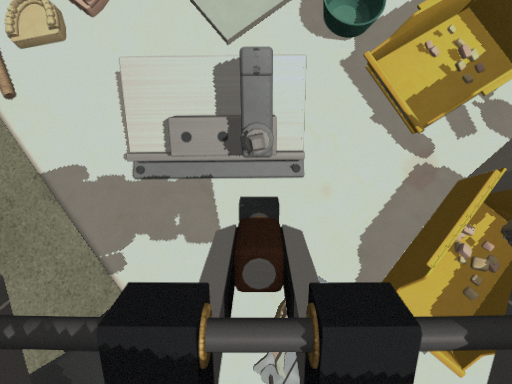

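View pics/w6s.png

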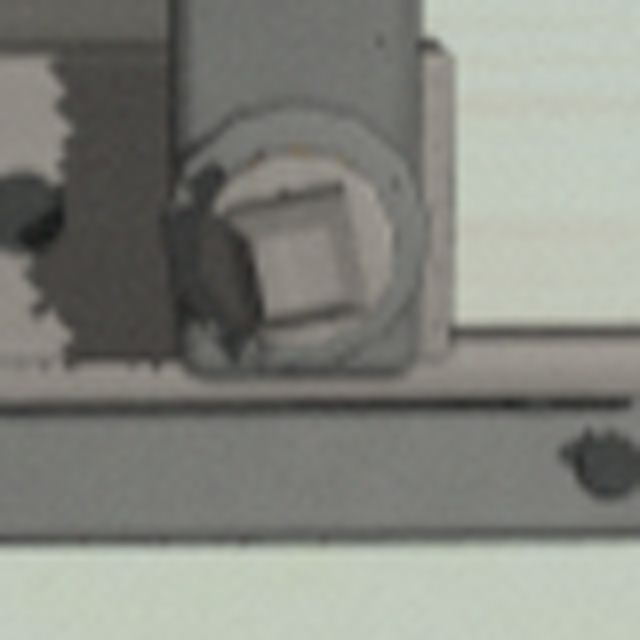

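Run:
```python
from g import *
c=pickle.load(open("pics/w6c.pkl","rb")); d=np.load("pics/w6d.npy")
O=np.array([571.2,148.8,36.4])
def onp(p,h):
    r=rays(c,[p])[0]; e=np.array(c["eye"]); P=e+r*((O@N+h-e@N)/(r@N)); q=P-O; return np.array([q@X,q@Y])
f=lambda x,y:(220+x/8,110+y/8)
ang=lambda a,b,h:np.degrees(np.arctan2(*(onp(f(*b),h)-onp(f(*a),h))[::-1])).round(1)
print("inner bottom",ang((268,322),(352,302),85),"inner top",ang((252,237),(333,222),85),"inner L",ang((252,237),(268,322),85),"inner R",ang((333,222),(352,302),85))
print("outer top",ang((232,210),(340,185),81),"outer R",ang((340,185),(362,305),81), "fence ref",ang((0,410),(440,405),10))
print("arm ref",ang((175,60),(180,150),63),ang((418,60),(418,140),63))
print("centre",onp(f(301,270),85))
def hh(x0,y0,x1,y1):
    yy,xx=np.mgrid[int(110+y0/8):int(110+y1/8)+1,int(220+x0/8):int(220+x1/8)+1]; g=(pts(c,d,np.c_[xx.ravel(),yy.ravel()])-O)@N; return np.median(g).round(2),len(g)
print("top",hh(270,245,335,300),"blk",hh(0,180,20,350),"arm",hh(200,10,400,90),"bed",hh(480,60,620,300))
i=np.load("pics/w6.npy"); g=cv2.cvtColor(i,cv2.COLOR_RGB2GRAY); e=cv2.Canny(cv2.resize(g[110:190,220:300],None,fx=8,fy=8,interpolation=cv2.INTER_CUBIC),25,60)
L=cv2.HoughLinesP(e[170:340,220:380],1,np.pi/360,25,minLineLength=40,maxLineGap=8)
for l in L[:,0]:
    a=(l[0]+220,l[1]+170);b=(l[2]+220,l[3]+170); print(a,b,ang(a,b,84))
```

```text
inner bottom -76.6 inner top -79.6 inner L -169.7 inner R -166.5
outer top -77.1 outer R -169.4 fence ref -89.4
arm ref -177.6 -179.3
centre [-0.30036847 -1.10982223]
top (np.float64(85.31), 72) blk (np.float64(27.97), 66) arm (np.float64(59.75), 286) bed (np.float64(-0.19), 558)Traceback (most recent call last):
  File "<stdin>", line 17, in <module>
TypeError: 'NoneType' object is not subscriptable
```

Run:
```python
from g import *
O=np.array([571.2,148.8,36.4]); s=manip.read_state()
p,r=rows(s['eef_pos'],s['eef_rot'],(O-1.2*X+.5*Y+161*N,-10),4,.15)
p,r=rows(p,r,(O-1.2*X+.5*Y+136*N,0),5,.15)
```

```text
[[[1.11,-0.03,0.46],-2.5,0.15],[[1.11,0.02,0.46],-2.5,0.15],[[1.1,0.08,0.45],-2.5,0.15],[[1.1,0.12,0.46],-2.5,0.15]]
[[[0.01,0.0,0.5],0.0,0.15],[[0.01,0.0,0.5],0.0,0.15],[[0.01,0.0,0.5],0.0,0.15],[[0.01,0.0,0.5],0.0,0.15],[[0.0,-0.01,0.5],0.0,0.15]]
```

Call:
carry_out(deltas=[[[1.1, 0, 0.4], -2.5, 0.15], [[1.1, 0.02, 0.4], -2.5, 0.15], [[1.1, 0.08, 0.4], -2.5, 0.15], [[1.1, 0.12, 0.4], -2.5, 0.15], [[0, 0, 0], 0, 0.15], [[0, 0, 0], 0, 0.15]])

```text
clock: 17.95
eef_pos: [527.3, 95.2, 182.4]
eef_rot: [3.06, -0.41, 1.097]
wrist_force: [-0.1, -0.3, -2.0]
finger_gap: 23.8
```

```bash
python3 st.py
```

```text
17.95 [527.3  95.2 182.4] [ 3.06  -0.41   1.097] 23.8 [-0.043  0.181  1.833  0.425  0.917  0.222]
tilt 23.94 az 51.3 F [-0.1 -0.3 -2. ] M [-0.23  0.13 -0.01]
jaw angle in bed -79.8 z err deg X,Y: -1.06 -0.16
TCP bed [-1.1, 1.3, 161.6]
mouth bed [-2.2, 1.1, 100.3]
F tool [-1.1 -0.1  1.7] F bed [-1.1, -0.1, -1.7]
```

Call:
carry_out(deltas=[[[0, 0.06, 0.5], 0, 0.15], [[0, 0, 0.5], 0, 0.15], [[0, 0, 0.4], 0, 0.15], [[0, 0, 0.3], 0, 0.15], [[0, 0, 0.3], 0, 0.15], [[0, 0, 0], 0, 0.15]])

```text
clock: 18.45
eef_pos: [532.6, 100.2, 163.7]
eef_rot: [3.061, -0.41, 1.094]
wrist_force: [0.2, -0.3, -0.8]
finger_gap: 23.8
```

```bash
python3 st.py
```

```text
18.45 [532.6 100.2 163.7] [ 3.061 -0.41   1.094] 23.8 [-0.032  0.217  1.838  0.436  0.875  0.215]
tilt 23.93 az 51.2 F [ 0.2 -0.3 -0.8] M [-0.28  0.13 -0.06]
jaw angle in bed -79.9 z err deg X,Y: -1.07 -0.19
TCP bed [-2.4, 0.2, 141.6]
mouth bed [-3.6, 0.0, 80.3]
F tool [-0.5  0.3  0.7] F bed [-0.5, -0.3, -0.7]
```

Call:
carry_out(deltas=[[[0.05, 0, 0.3], 0, 0.15], [[0.03, 0, 0.3], 0, 0.15], [[0, 0, 0], 0, 0.15], [[0, 0, 0], 5, 0.15], [[0, 0, 0], 5, 0.15], [[0, 0, 0], 5, 0.15], [[0, 0, 0], 5, 0.15], [[0, 0, 0], 0, 0.15]])

```text
clock: 19.12
eef_pos: [534.1, 103.0, 159.0]
eef_rot: [-3.066, -0.411, 0.709]
wrist_force: [-2.7, 1.8, -2.3]
finger_gap: 24.3
```

```bash
python3 st.py
```

```text
19.1167 [534.1 103.  159. ] [-3.066 -0.411  0.709] 24.3 [-0.026  0.228  1.837  0.439  0.864  0.568]
tilt 23.93 az 51.3 F [-2.7  1.8 -2.3] M [0.1  0.72 0.41]
jaw angle in bed -100.1 z err deg X,Y: -1.07 -0.14
TCP bed [-1.6, 0.8, 136.0]
mouth bed [-2.8, 0.6, 74.7]
F tool [-1.8 -3.   2. ] F bed [-1.3, 3.2, -2.0]
```

Call:
carry_out(deltas=[[[0, 0, 0.01], 4, 0.15], [[0, 0, 0.01], 4, 0.15], [[0, 0, 0], 0, 0.15], [[0, 0, 0], -6, 0.15], [[0, 0, 0], -4, 0.15], [[0, 0, -0.5], 0, 0.15], [[0, 0, -1], 0, 0.15], [[0, 0, -1.5], 0, 0.15], [[-2, 0, -1], 0, 0.15], [[-2.5, 0, 0], 0, 0.15], [[0, 0, 0], 0, 0.15], [[0, 0, 0], 0, 0.15]])

```text
clock: 20.12
eef_pos: [494.3, 61.2, 178.4]
eef_rot: [-3.085, -0.415, 0.75]
wrist_force: [-0.0, -0.7, -1.1]
finger_gap: 24.1
```

```bash
python3 st.py
python3 - <<'E'
from g import *
c=vision.calibration("wrist"); p,d=vision.camera("wrist")
np.save("pics/w7.npy",p); np.save("pics/w7d.npy",d); pickle.dump(c,open("pics/w7c.pkl","wb"))
cv2.imwrite("pics/w7.png",p[:,:,::-1]); crop(p,220,100,300,180,8,"pics/w7s.png")
E
```

```text
20.1167 [494.3  61.2 178.4] [-3.085 -0.415  0.75 ] 24.1 [-0.125  0.113  1.923  0.447  0.925  0.445]
tilt 23.99 az 50.9 F [-0.  -0.7 -1.1] M [-0.21  0.2  -0.  ]
jaw angle in bed -98.0 z err deg X,Y: -1.01 -0.33
TCP bed [-45.4, 6.1, 177.9]
mouth bed [-46.5, 5.7, 116.6]
F tool [-0.9  0.5  0.8] F bed [-1.0, -0.4, -0.8]
```

View pics/w7s.png

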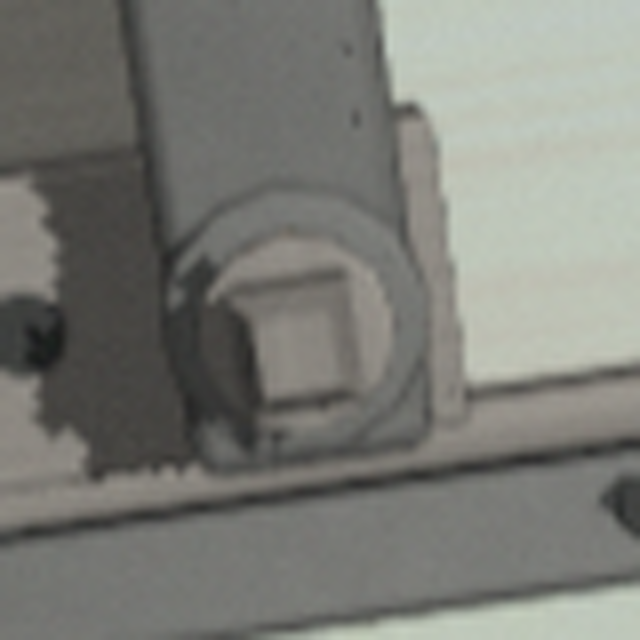

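Run:
```python
from g import *
c=pickle.load(open("pics/w7c.pkl","rb")); d=np.load("pics/w7d.npy")
O=np.array([571.2,148.8,36.4])
def onp(p,h):
    r=rays(c,[p])[0]; e=np.array(c["eye"]); P=e+r*((O@N+h-e@N)/(r@N)); q=P-O; return np.array([q@X,q@Y])
f=lambda x,y:(220+x/8,100+y/8)
ang=lambda a,b,h:np.degrees(np.arctan2(*(onp(f(*b),h)-onp(f(*a),h))[::-1])).round(1)
print("bottom",ang((258,408),(352,395),83),"inner bottom",ang((268,402),(352,388),85),"top",ang((235,290),(342,268),81),"inner top",ang((250,308),(335,295),85),"R",ang((343,268),(360,390),83),"inL",ang((250,308),(266,402),85),"fence",ang((0,540),(640,450),10))
print("arm",ang((130,60),(165,240),63),ang((383,60),(410,240),63))
def hh(x0,y0,x1,y1):
    yy,xx=np.mgrid[int(100+y0/8):int(100+y1/8)+1,int(220+x0/8):int(220+x1/8)+1]; g=(pts(c,d,np.c_[xx.ravel(),yy.ravel()])-O)@N; return np.median(g).round(2),len(g)
print("top",hh(270,315,335,380),"blk",hh(0,220,20,400),"bed",hh(490,60,620,330))
```

```text
bottom -90.1 inner bottom -88.5 top -86.4 inner top -89.3 R -179.7 inL -178.6 fence -89.9
arm -177.7 -178.7
top (np.float64(84.71), 81) blk (np.float64(28.11), 72) bed (np.float64(-0.26), 595)
```

Run:
```python
from g import *
s=manip.read_state()
p,r=rows(s['eef_pos'],s['eef_rot'],([430,90,270],0),4,.15)
p,r=rows(p,r,([230,290,290],-60),9,.15)
print(R(r).T@-xh)
```

```text
[[[0.28,-1.75,-2.28],0.0,0.15],[[0.28,-1.76,-2.28],0.0,0.15],[[0.28,-1.75,-2.28],0.0,0.15],[[0.28,-1.76,-2.28],0.0,0.15]]
[[[-0.01,-3.15,-0.07],-6.67,0.15],[[0.36,-3.13,-0.07],-6.67,0.15],[[0.72,-3.07,-0.07],-6.67,0.15],[[1.07,-2.96,-0.07],-6.67,0.15],[[1.4,-2.82,-0.07],-6.67,0.15],[[1.72,-2.64,-0.07],-6.67,0.15],[[2.02,-2.42,-0.07],-6.67,0.15],[[2.28,-2.17,-0.08],-6.67,0.15],[[2.52,-1.88,-0.07],-6.67,0.15]]
[-0.56327773 -0.71913624 -0.40689221]
```

Call:
carry_out(deltas=[[[0.3, -1.8, -2.3], 0, 0.15], [[0.3, -1.8, -2.3], 0, 0.15], [[0.3, -1.8, -2.3], 0, 0.15], [[0.3, -1.8, -2.3], 0, 0.15], [[0, -3.1, -0.1], -6.7, 0.15], [[0.4, -3.1, -0.1], -6.7, 0.15], [[0.7, -3.1, -0.1], -6.7, 0.15], [[1.1, -3.0, -0.1], -6.7, 0.15], [[1.4, -2.8, -0.1], -6.7, 0.15], [[1.7, -2.6, -0.1], -6.7, 0.15], [[2.0, -2.4, -0.1], -6.7, 0.15], [[2.3, -2.2, -0.1], -6.7, 0.15], [[2.5, -1.9, -0.1], -6.7, 0.15], [[0, 0, 0], 0, 0.15]])

```text
clock: 21.33
eef_pos: [224.2, 293.6, 294.3]
eef_rot: [2.797, -0.247, 1.874]
wrist_force: [0.7, -0.4, -1.3]
finger_gap: 23.7
```

```bash
python3 st.py | head -3;python3 - <<'E'
from g import *
T=R(manip.read_state()['eef_rot']); print(T.T@-xh)
E
```

```text
21.3333 [224.2 293.6 294.3] [ 2.797 -0.247  1.874] 23.7 [ 0.788 -0.427  2.099  0.053  1.051  0.512]
tilt 24.13 az 51.7 F [ 0.7 -0.4 -1.3] M [-0.3   0.1  -0.03]
jaw angle in bed -36.8 z err deg X,Y: -0.87 -0.01
[-0.54697547 -0.73054051 -0.40881341]
```

Call:
carry_out(deltas=[[[-1.6, -2.2, -1.2], 0, 0.15], [[-1.6, -2.2, -1.2], 0, 0.15], [[-1.6, -2.2, -1.2], 0, 0.15], [[-1.6, -2.2, -1.2], 0, 0.15]])

```text
clock: 21.67
eef_pos: [152.7, 200.7, 292.4]
eef_rot: [2.805, -0.246, 1.858]
wrist_force: [-63.6, -68.2, 24.5]
finger_gap: 23.9
```

```bash
python3 st.py | head -3;python3 - <<'E'
from g import *
T=R(manip.read_state()['eef_rot']); print(T.T@-xh)
E
```

```text
21.6667 [152.7 200.7 292.4] [ 2.805 -0.246  1.858] 23.9 [ 0.694 -0.791  2.269  0.084  1.258  0.44 ]
tilt 23.7 az 51.3 F [-63.6 -68.2  24.5] M [-1.59  1.43  0.43]
jaw angle in bed -37.6 z err deg X,Y: -1.3 -0.17
[-0.55978131 -0.72462631 -0.40194727]
```

Call:
carry_out(deltas=[[[0.3, 0.3, 0.1], 0, 0.15]])

```text
clock: 21.75
eef_pos: [154.9, 203.6, 291.7]
eef_rot: [2.809, -0.244, 1.855]
wrist_force: [0.9, 1.6, 1.7]
finger_gap: 23.4
```

```bash
python3 st.py | head -2
```

```text
21.75 [154.9 203.6 291.7] [ 2.809 -0.244  1.855] 23.4 [ 0.701 -0.775  2.265  0.081  1.25   0.448]
tilt 23.48 az 51.3 F [0.9 1.6 1.7] M [-0.13 -0.03 -0.01]
```

Call:
carry_out(deltas=[[[-0.5, -0.7, -0.4], 0, 0.15], [[-0.5, -0.7, -0.4], 0, 0.15], [[-0.5, -0.7, -0.4], 0, 0.15], [[-0.5, -0.7, -0.4], 0, 0.15]])

```text
clock: 22.08
eef_pos: [148.3, 200.0, 295.0]
eef_rot: [2.817, -0.235, 1.854]
wrist_force: [0.2, -0.0, -1.0]
finger_gap: 23.6
```

```bash
python3 st.py | head -2
```

```text
22.0833 [148.3 200.  295. ] [ 2.817 -0.235  1.854] 23.6 [ 0.719 -0.79   2.26   0.069  1.279  0.467]
tilt 22.84 az 50.9 F [ 0.2 -0.  -1. ] M [-0.21  0.08 -0.03]
```

Call:
carry_out(deltas=[[[-2.2, -2.9, -1.6], 0, 0.15], [[-2.2, -2.9, -1.6], 0, 0.15], [[-2.2, -2.9, -1.6], 0, 0.15]])

```text
clock: 22.33
eef_pos: [126.8, 194.1, 301.9]
eef_rot: [2.869, -0.188, 1.839]
wrist_force: [0.2, 0.8, -1.8]
finger_gap: 23.8
```

```bash
python3 st.py | head -2
```

```text
22.3333 [126.8 194.1 301.9] [ 2.869 -0.188  1.839] 23.8 [ 0.82  -0.789  2.231  0.013  1.37   0.577]
tilt 18.91 az 49.2 F [ 0.2  0.8 -1.8] M [-0.21  0.08  0.01]
```

Run:
```python
from g import *
T=R(manip.read_state()['eef_rot']); print(T.T@[-10,-34,0])
```

```text
[-29.6034293  -16.44134568 -10.45557869]
```

Call:
carry_out(deltas=[[[-3.0, -1.6, -1.0], 0, 0.15], [[-3.0, -1.6, -1.0], 0, 0.15], [[-3.0, -1.6, -1.0], 0, 0.15], [[-3.0, -1.6, -1.0], 0, 0.15]])

```text
clock: 22.67
eef_pos: [161.7, 140.3, 309.7]
eef_rot: [2.93, -0.149, 1.833]
wrist_force: [0.1, 0.0, -1.5]
finger_gap: 23.9
```

```bash
python3 st.py | head -2;python3 - <<'E'
from g import *
T=R(manip.read_state()['eef_rot']); print(T[:,2],T.T@[-30,-26,0])
E
```

```text
22.6667 [161.7 140.3 309.7] [ 2.93  -0.149  1.833] 23.9 [ 0.407 -0.79   2.202  0.114  1.497  0.166]
tilt 14.8 az 49.7 F [ 0.1  0.  -1.5] M [-0.18  0.04 -0.01]
[ 0.16526164  0.19476906 -0.96682656] [-17.15469156 -34.36974229 -10.02184475]
```

Run:
```python
from g import *
T=R(manip.read_state()['eef_rot']); print(T.T@[-35,-18,0])
```

```text
[ -8.2332832  -37.34847974  -9.29000047]
```

Call:
carry_out(deltas=[[[-0.8, -3.7, -0.9], 0, 0.15], [[-0.8, -3.7, -0.9], 0, 0.15], [[-0.8, -3.7, -0.9], 0, 0.15], [[-0.8, -3.7, -0.9], 0, 0.15]])

```text
clock: 23.0
eef_pos: [104.1, 162.2, 324.3]
eef_rot: [2.999, -0.102, 1.817]
wrist_force: [0.2, 1.1, -0.6]
finger_gap: 23.7
```

```bash
python3 st.py | head -2;python3 - <<'E'
from g import *
T=R(manip.read_state()['eef_rot']); print(T[:,2],T.T@[-24,-30,0],T.T@[-15,-36,0])
E
```

```text
23.0 [104.1 162.2 324.3] [ 2.999 -0.102  1.817] 23.7 [ 0.793 -0.789  2.159  0.012  1.598  0.556]
tilt 10.0 az 49.4 F [ 0.2  1.1 -0.6] M [-0.17 -0.01  0.03]
[ 0.1129913   0.13179424 -0.98481635] [-23.13232184 -29.94102903  -6.66561826] [-31.10223406 -22.63149057  -6.439462  ]
```

Call:
carry_out(deltas=[[[-2.8, -2.5, -0.9], 0, 0.15], [[-2.8, -2.5, -0.9], 0, 0.15], [[-2.8, -2.5, -0.9], 0, 0.15]])

```text
clock: 23.25
eef_pos: [100.0, 141.1, 347.9]
eef_rot: [3.049, -0.056, 1.82]
wrist_force: [0.4, -0.2, -0.4]
finger_gap: 24.0
```

```bash
python3 st.py | head -2;python3 - <<'E'
from g import *
T=R(manip.read_state()['eef_rot']); print(T[:,2],T.T@[-24,-30,0],T.T@[-33,-22,0])
E
```

```text
23.25 [100.  141.1 347.9] [ 3.049 -0.056  1.82 ] 24.0 [ 0.732 -0.789  2.101  0.006  1.722  0.487]
tilt 6.19 az 45.2 F [ 0.4 -0.2 -0.4] M [-0.12 -0.07 -0.05]
[ 0.07596558  0.07647041 -0.99417378] [-23.12077831 -30.40522267  -4.11728614] [-13.16420598 -37.17733416  -4.18921305]
```

Call:
carry_out(deltas=[[[-2.4, -2.9, -0.8], 0, 0.15], [[-2.4, -2.9, -0.8], 0, 0.15], [[-2.4, -2.9, -0.8], 0, 0.15]])

```text
clock: 23.5
eef_pos: [79.5, 126.6, 381.6]
eef_rot: [3.095, -0.011, 1.812]
wrist_force: [-0.0, -0.9, -1.7]
finger_gap: 23.7
```

```bash
python3 st.py | head -2;python3 - <<'E'
from g import *
s=manip.read_state();T=R(s['eef_rot']); print(T[:,2])
p,r=rows(s['eef_pos'],s['eef_rot'],([320,-50,300],0),0,.15,vmax=30)
E
```

```text
23.5 [ 79.5 126.6 381.6] [ 3.095 -0.011  1.812] 23.7 [ 0.789 -0.789  2.022 -0.016  1.864  0.543]
tilt 2.74 az 26.6 F [-0.  -0.9 -1.7] M [-0.01 -0.07  0.  ]
[ 0.04276842  0.02141863 -0.9988554 ]
[[[-2.09,1.7,0.8],0.0,0.15],[[-2.09,1.7,0.8],0.0,0.15],[[-2.09,1.7,0.8],0.0,0.15],[[-2.09,1.7,0.8],0.0,0.15],[[-2.09,1.71,0.8],0.0,0.15],[[-2.09,1.7,0.8],0.0,0.15],[[-2.09,1.71,0.8],0.0,0.15],[[-2.09,1.7,0.8],0.0,0.15],[[-2.09,1.71,0.8],0.0,0.15],[[-2.09,1.7,0.8],0.0,0.15],[[-2.08,1.71,0.8],0.0,0.15]]
```

Run:
```python
from g import *
s=manip.read_state()
p,r=rows(s['eef_pos'],s['eef_rot'],([330,-60,310],0),0,.15,vmax=32)
p,r=rows(p,r,([513,-273,110],0),0,.15,vmax=36)
```

```text
[[[-2.2,1.77,0.71],0.0,0.15],[[-2.2,1.77,0.71],0.0,0.15],[[-2.2,1.78,0.71],0.0,0.15],[[-2.2,1.77,0.71],0.0,0.15],[[-2.2,1.78,0.71],0.0,0.15],[[-2.2,1.77,0.71],0.0,0.15],[[-2.2,1.78,0.71],0.0,0.15],[[-2.2,1.77,0.71],0.0,0.15],[[-2.19,1.78,0.72],0.0,0.15],[[-2.2,1.77,0.71],0.0,0.15],[[-2.19,1.78,0.72],0.0,0.15]]
[[[-2.53,1.17,2.03],0.0,0.15],[[-2.53,1.17,2.03],0.0,0.15],[[-2.53,1.17,2.03],0.0,0.15],[[-2.53,1.18,2.03],0.0,0.15],[[-2.52,1.17,2.03],0.0,0.15],[[-2.53,1.18,2.03],0.0,0.15],[[-2.52,1.17,2.03],0.0,0.15],[[-2.53,1.18,2.03],0.0,0.15],[[-2.52,1.17,2.03],0.0,0.15],[[-2.53,1.18,2.03],0.0,0.15]]
```

Call:
carry_out(deltas=[[[0.0, 2.0, 0.3], 0, 0.15], [[-1.0, 2.0, 0.5], 0, 0.15], [[-2.2, 1.8, 0.7], 0, 0.15], [[-2.2, 1.8, 0.7], 0, 0.15], [[-2.2, 1.8, 0.7], 0, 0.15], [[-2.2, 1.8, 0.7], 0, 0.15], [[-2.2, 1.8, 0.7], 0, 0.15], [[-2.2, 1.8, 0.7], 0, 0.15], [[-2.2, 1.8, 0.7], 0, 0.15], [[-2.2, 1.8, 0.7], 0, 0.15], [[-2.2, 1.8, 0.7], 0, 0.15], [[-2.2, 1.8, 0.7], 0, 0.15], [[-2.2, 1.8, 0.7], 0, 0.15]])

```text
clock: 24.58
eef_pos: [369.2, -54.3, 306.2]
eef_rot: [3.094, -0.01, 1.813]
wrist_force: [0.5, 1.4, -1.9]
finger_gap: 24.1
```

```bash
python3 st.py | head -2
python3 - <<'E'
from g import *
s=manip.read_state()
p,r=rows(s['eef_pos'],s['eef_rot'],([513,-273,110],0),0,.15,vmax=38)
E
```

```text
24.5833 [369.2 -54.3 306.2] [ 3.094 -0.01   1.813] 24.1 [-0.266 -0.19   1.856  0.032  1.439 -0.511]
tilt 2.78 az 26.3 F [ 0.5  1.4 -1.9] M [ 0.   -0.04  0.01]
[[[-2.76,0.87,2.19],0.0,0.15],[[-2.77,0.87,2.19],0.0,0.15],[[-2.76,0.87,2.2],0.0,0.15],[[-2.77,0.86,2.19],0.0,0.15],[[-2.76,0.87,2.2],0.0,0.15],[[-2.77,0.86,2.19],0.0,0.15],[[-2.76,0.87,2.2],0.0,0.15],[[-2.77,0.86,2.19],0.0,0.15],[[-2.76,0.87,2.2],0.0,0.15]]
```

Call:
carry_out(deltas=[[[-2.7, 0.8, 2.0], 0, 0.15], [[-2.7, 0.8, 2.0], 0, 0.15], [[-2.7, 0.8, 2.0], 0, 0.15], [[-2.7, 0.8, 2.0], 0, 0.15], [[-2.7, 0.8, 2.0], 0, 0.15], [[-2.7, 0.8, 2.0], 0, 0.15], [[-2.7, 0.8, 2.0], 0, 0.15], [[-2.7, 0.8, 2.0], 0, 0.15], [[0, 0, 0], 0, 0.15], [[0, 0, 0], 0, 0.15]])

```text
clock: 25.42
eef_pos: [488.7, -244.5, 145.5]
eef_rot: [3.097, -0.013, 1.812]
wrist_force: [0.3, -0.1, -1.6]
finger_gap: 24.0
```

```bash
python3 st.py | head -2
python3 - <<'E'
from g import *
s=manip.read_state()
p,r=rows(s['eef_pos'],s['eef_rot'],([513,-273,62.3],0),5,.15,vmax=38)
c=vision.calibration("wrist"); p,d=vision.camera("wrist"); cv2.imwrite("pics/w8.png",p[:,:,::-1])
E
```

```text
25.4167 [ 488.7 -244.5  145.5] [ 3.097 -0.013  1.812] 24.0 [-0.55   0.36   1.642  0.045  1.117 -0.81 ]
tilt 2.66 az 29.9 F [ 0.3 -0.1 -1.6] M [-0.01 -0.06  0.04]
[[[-0.69,0.26,1.67],0.0,0.15],[[-0.69,0.26,1.67],0.0,0.15],[[-0.69,0.26,1.67],0.0,0.15],[[-0.69,0.27,1.67],0.0,0.15],[[-0.7,0.26,1.66],0.0,0.15]]
```

View pics/w8.png

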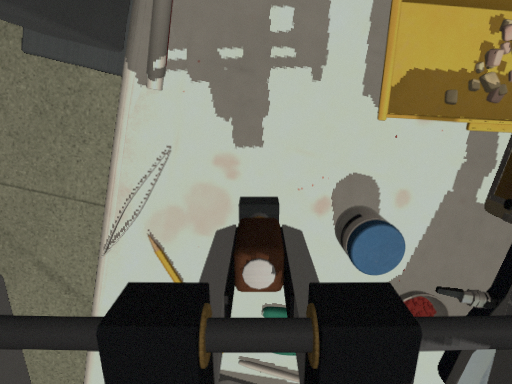

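Call:
carry_out(deltas=[[[0, 0, 2], 0, 0.15], [[0, 0, 2], 0, 0.15], [[0, 0, 1.8], 0, 0.15], [[0, 0, 1.2], 0, 0.15], [[0, 0, 0.8], 0, 0.15], [[0, 0, 0.4], 0, 0.15], [[0, 0, 0], 0, 0.15], [[0, 0, 0], 0, 0.15]])

```text
clock: 26.13
eef_pos: [492.5, -242.4, 66.0]
eef_rot: [3.094, -0.01, 1.813]
wrist_force: [0.0, 0.5, -1.2]
finger_gap: 23.8
```

```bash
python3 st.py | head -2
```

```text
26.1333 [ 492.5 -242.4   66. ] [ 3.094 -0.01   1.813] 23.8 [-0.543  0.472  1.694  0.05   0.95  -0.813]
tilt 2.78 az 26.1 F [ 0.   0.5 -1.2] M [-0.04 -0.08 -0.02]
```

Call:
carry_out(deltas=[[[0, 0, 0.15], 0, 0.15], [[0, 0, 0.15], 0, 0.15], [[0, 0, 0.1], 0, 0.15], [[0, 0, 0], 0, 0.15]])

```text
clock: 26.47
eef_pos: [492.5, -242.4, 61.5]
eef_rot: [3.095, -0.011, 1.813]
wrist_force: [-0.9, 0.4, 1.9]
finger_gap: 23.9
```

```bash
python3 st.py | head -2
```

```text
26.4667 [ 492.5 -242.4   61.5] [ 3.095 -0.011  1.813] 23.9 [-0.543  0.479  1.696  0.05   0.942 -0.814]
tilt 2.76 az 26.6 F [-0.9  0.4  1.9] M [ 0.02  0.09 -0.05]
```

Call:
carry_out(deltas=[[[0, 0, 0], 0, 0.3], [[0, 0, 0], 0, 0.4], [[0, 0, 0], 0, 0.5], [[0, 0, 0], 0, 0.6], [[0, 0, 0], 0, 0.6], [[0, 0, -1], 0, 0.6], [[0, 0, -2], 0, 0.6], [[0, 0, -3], 0, 0.6], [[0, 0, -4], 0, 0.6], [[0, 0, -4], 0, 0.6], [[0, 0, -2], 0, 0.6], [[0, 0, 0], 0, 0.6]])

```text
clock: 27.47
eef_pos: [486.6, -246.6, 226.9]
eef_rot: [3.089, -0.005, 1.813]
wrist_force: [-0.3, -0.6, 0.6]
finger_gap: 56.5
```

```bash
python3 st.py | head -2
python3 - <<'E'
from g import *
p,d=vision.camera("wrist"); cv2.imwrite("pics/w9.png",p[:,:,::-1])
p,d=vision.camera("side"); crop(p,205,260,305,380,5,"pics/s9.png")
E
```

```text
27.4667 [ 486.6 -246.6  226.9] [ 3.089 -0.005  1.813] 56.5 [-0.555  0.271  1.561  0.043  1.277 -0.809]
tilt 3.02 az 19.4 F [-0.3 -0.6  0.6] M [-0.01 -0.09 -0.01]
```

View pics/s9.png

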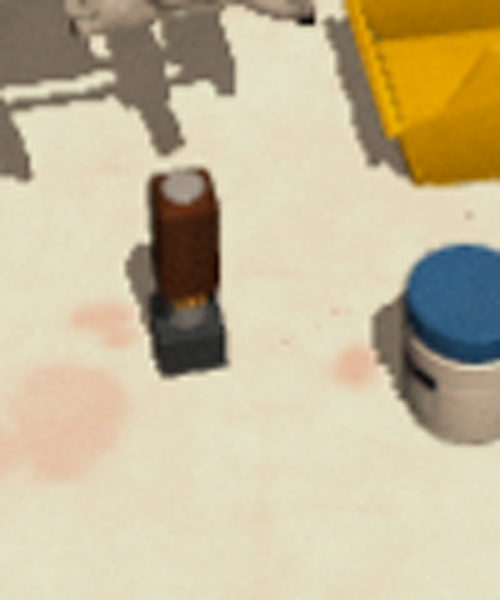

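View pics/w9.png

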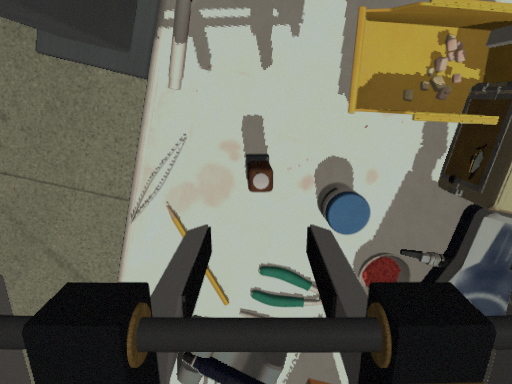

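Run:
```python
from g import *
s=manip.read_state()
p,r=rows(s['eef_pos'],s['eef_rot'],([430,540,450],-38),20,.6,vmax=42)
print(R(r).T@xh)
```

```text
[[[3.89,0.72,-1.07],-1.9,0.6],[[3.87,0.85,-1.07],-1.9,0.6],[[3.84,0.98,-1.07],-1.9,0.6],[[3.8,1.11,-1.07],-1.9,0.6],[[3.76,1.23,-1.07],-1.9,0.6],[[3.72,1.36,-1.07],-1.9,0.6],[[3.67,1.48,-1.07],-1.9,0.6],[[3.62,1.6,-1.07],-1.9,0.6],[[3.57,1.72,-1.07],-1.9,0.6],[[3.51,1.84,-1.07],-1.9,0.6],[[3.44,1.95,-1.07],-1.9,0.6],[[3.38,2.07,-1.07],-1.9,0.6],[[3.31,2.18,-1.07],-1.9,0.6],[[3.23,2.28,-1.07],-1.9,0.6],[[3.15,2.39,-1.07],-1.9,0.6],[[3.07,2.49,-1.07],-1.9,0.6],[[2.99,2.59,-1.07],-1.9,0.6],[[2.9,2.69,-1.07],-1.9,0.6],[[2.82,2.79,-1.06],-1.9,0.6],[[2.72,2.88,-1.07],-1.9,0.6]]
[-0.00227131  0.99904424  0.0436514 ]
```

Call:
carry_out(deltas=[[[3.9, 0.7, -1.1], -1.9, 0.6], [[3.9, 0.8, -1.1], -1.9, 0.6], [[3.8, 1.0, -1.1], -1.9, 0.6], [[3.8, 1.1, -1.1], -1.9, 0.6], [[3.8, 1.2, -1.1], -1.9, 0.6], [[3.7, 1.4, -1.1], -1.9, 0.6], [[3.7, 1.5, -1.1], -1.9, 0.6], [[3.6, 1.6, -1.1], -1.9, 0.6], [[3.6, 1.7, -1.1], -1.9, 0.6], [[3.5, 1.8, -1.1], -1.9, 0.6], [[3.4, 2.0, -1.1], -1.9, 0.6], [[3.4, 2.1, -1.1], -1.9, 0.6], [[3.3, 2.2, -1.1], -1.9, 0.6], [[3.2, 2.3, -1.1], -1.9, 0.6], [[3.2, 2.4, -1.1], -1.9, 0.6], [[3.1, 2.5, -1.1], -1.9, 0.6], [[3.0, 2.6, -1.1], -1.9, 0.6], [[2.9, 2.7, -1.1], -1.9, 0.6], [[2.8, 2.8, -1.1], -1.9, 0.6], [[2.7, 2.9, -1.1], -1.9, 0.6]])

```text
clock: 29.23
eef_pos: [430.9, 532.5, 451.7]
eef_rot: [3.101, 0.019, 2.469]
wrist_force: [0.6, 0.4, 0.3]
finger_gap: 56.4
```

```bash
python3 st.py | head -3
```

```text
29.2333 [430.9 532.5 451.7] [3.101 0.019 2.469] 56.4 [ 0.843  0.614  0.567 -0.018  1.918 -0.062]
tilt 2.6 az 26.2 F [0.6 0.4 0.3] M [-0.05 -0.14 -0.03]
jaw angle in bed -0.2 z err deg X,Y: -22.07 -1.12
```

Call:
carry_out(deltas=[[[0.3, 3, 0], 0, 0.6], [[0.3, 3, 0], 0, 0.6], [[0.4, 4, -0.5], 0, 0.6], [[0.4, 4, -1], 0, 0.6], [[0.4, 4, -1], 0, 0.6], [[0.4, 4, -1], 0, 0.6], [[0.4, 4, -1], 0, 0.6], [[0.4, 4, -1], 0, 0.6], [[0.4, 4, -1], 0, 0.6], [[0.4, 4, -1], 0, 0.6], [[0.4, 4, -1], 0, 0.6], [[0.4, 4, -1], 0, 0.6]])

```text
clock: 30.23
eef_pos: [480.5, 651.6, 419.9]
eef_rot: [2.87, 0.016, 2.467]
wrist_force: [0.1, 0.2, -0.2]
finger_gap: 56.4
```

```bash
python3 st.py | head -3
```

```text
30.2333 [480.5 651.6 419.9] [2.87  0.016 2.467] 56.4 [ 0.895  0.869  0.237 -0.015  1.764 -0.008]
tilt 15.6 az 48.1 F [ 0.1  0.2 -0.2] M [-0.01 -0.08 -0.04]
jaw angle in bed -0.1 z err deg X,Y: -9.38 -0.96
```

Call:
carry_out(deltas=[[[0.3, 4, -1], 0, 0.6], [[0.3, 4, -1], 0, 0.6], [[0.3, 4, -1], 0, 0.6], [[0.3, 4, -1], 0, 0.6], [[0.3, 4, -1], 0, 0.6], [[0.3, 4, -1], 0, 0.6], [[0, 0, 0], 0, 0.6]])

```text
clock: 30.82
eef_pos: [488.2, 677.3, 449.1]
eef_rot: [2.719, 0.01, 2.469]
wrist_force: [0.3, -0.2, 0.8]
finger_gap: 56.2
```

```bash
python3 st.py | head -3
```

```text
30.8167 [488.2 677.3 449.1] [2.719 0.01  2.469] 56.2 [ 0.906  0.847  0.235 -0.012  1.637  0.002]
tilt 24.21 az 50.2 F [ 0.3 -0.2  0.8] M [-0.13 -0.    0.01]
jaw angle in bed 0.0 z err deg X,Y: -0.8 -0.62
```

Run:
```python
from g import *
O=np.array([571.2,148.8,36.4])
s=manip.read_state()
p,r=rows(s['eef_pos'],s['eef_rot'],(O-2*X+58*Y+110*N,0),18,.6,vmax=42)
```

```text
[[[-1.85,-2.8,0.67],0.0,0.6],[[-1.85,-2.8,0.67],0.0,0.6],[[-1.85,-2.8,0.67],0.0,0.6],[[-1.85,-2.8,0.67],0.0,0.6],[[-1.85,-2.8,0.67],0.0,0.6],[[-1.85,-2.8,0.67],0.0,0.6],[[-1.85,-2.8,0.67],0.0,0.6],[[-1.85,-2.8,0.67],0.0,0.6],[[-1.85,-2.8,0.68],0.0,0.6],[[-1.85,-2.8,0.67],0.0,0.6],[[-1.85,-2.8,0.68],0.0,0.6],[[-1.85,-2.8,0.67],0.0,0.6],[[-1.85,-2.8,0.68],0.0,0.6],[[-1.86,-2.8,0.67],0.0,0.6],[[-1.85,-2.81,0.68],0.0,0.6],[[-1.86,-2.8,0.67],0.0,0.6],[[-1.85,-2.81,0.68],0.0,0.6],[[-1.86,-2.8,0.67],0.0,0.6]]
```

Call:
carry_out(deltas=[[[-1.8, -2.8, 0.67], 0, 0.6], [[-1.8, -2.8, 0.67], 0, 0.6], [[-1.8, -2.8, 0.67], 0, 0.6], [[-1.8, -2.8, 0.67], 0, 0.6], [[-1.8, -2.8, 0.67], 0, 0.6], [[-1.8, -2.8, 0.67], 0, 0.6], [[-1.8, -2.8, 0.67], 0, 0.6], [[-1.8, -2.8, 0.67], 0, 0.6], [[-1.8, -2.8, 0.67], 0, 0.6], [[-1.8, -2.8, 0.67], 0, 0.6], [[-1.8, -2.8, 0.67], 0, 0.6], [[-1.8, -2.8, 0.67], 0, 0.6], [[-1.8, -2.8, 0.67], 0, 0.6], [[-1.8, -2.8, 0.67], 0, 0.6], [[-1.8, -2.8, 0.67], 0, 0.6], [[-1.8, -2.8, 0.67], 0, 0.6], [[-1.8, -2.8, 0.67], 0, 0.6], [[0, 0, 0], 0, 0.6], [[0, 0, 0], 0, 0.6]])

```text
clock: 32.4
eef_pos: [490.9, 213.3, 173.4]
eef_rot: [2.724, 0.01, 2.467]
wrist_force: [-0.0, 0.5, 0.2]
finger_gap: 56.2
```

```bash
python3 st.py
python3 - <<'E'
from g import *
c=vision.calibration("wrist"); p,d=vision.camera("wrist")
np.save("pics/w10.npy",p); np.save("pics/w10d.npy",d); pickle.dump(c,open("pics/w10c.pkl","wb"))
i=p[:,:,::-1].copy(); O=np.array([571.2,148.8,36.4])
cv2.polylines(i,[proj(c,[O+28*N+v[0]*X+v[1]*Y for v in ((16,-19.4),(16,80.6),(-20,80.6),(-20,-19.4))]).round().astype(int)],True,(255,255,0),1)
cv2.imwrite("pics/w10.png",i)
E
```

```text
32.4 [490.9 213.3 173.4] [2.724 0.01  2.467] 56.2 [ 0.227  0.156  1.886  0.351  0.791 -0.881]
tilt 23.93 az 50.1 F [-0.   0.5  0.2] M [-0.14 -0.05 -0.03]
jaw angle in bed -0.1 z err deg X,Y: -1.08 -0.65
TCP bed [58.7, 102.9, 123.8]
mouth bed [57.5, 102.3, 62.5]
F tool [ 0.3  0.4 -0. ] F bed [0.4, 0.3, 0.0]
```

View pics/w10.png

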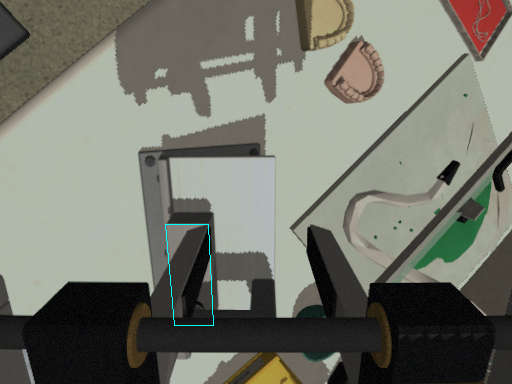

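Run:
```python
from g import *
O=np.array([571.2,148.8,36.4])
s=manip.read_state()
p,r=rows(s['eef_pos'],s['eef_rot'],(O-1.5*X+58*Y+82*N,0),4,.6,vmax=42)
```

```text
[[[-1.12,-1.52,1.09],0.0,0.6],[[-1.12,-1.51,1.09],0.0,0.6],[[-1.12,-1.52,1.1],0.0,0.6],[[-1.12,-1.51,1.09],0.0,0.6]]
```

Call:
carry_out(deltas=[[[-1.1, -1.5, 1.1], 0, 0.6], [[-1.1, -1.5, 1.1], 0, 0.6], [[-1.1, -1.5, 1.1], 0, 0.6], [[-1.1, -1.5, 1.1], 0, 0.6], [[0, 0, 0], 0, 0.6], [[0, 0, 0], 0, 0.6]])

```text
clock: 32.95
eef_pos: [503.1, 158.3, 110.0]
eef_rot: [2.723, 0.01, 2.47]
wrist_force: [0.5, 0.6, 0.1]
finger_gap: 56.3
```

```bash
python3 st.py
python3 - <<'E'
from g import *
c=vision.calibration("wrist"); p,d=vision.camera("wrist")
i=p[:,:,::-1].copy(); O=np.array([571.2,148.8,36.4])
pickle.dump(c,open("pics/w11c.pkl","wb")); np.save("pics/w11.npy",p)
cv2.polylines(i,[proj(c,[O+28*N+v[0]*X+v[1]*Y for v in ((16,-19.4),(16,80.6),(-20,80.6),(-20,-19.4))]).round().astype(int)],True,(255,255,0),1)
cv2.imwrite("pics/w11.png",i)
E
```

```text
32.95 [503.1 158.3 110. ] [2.723 0.01  2.47 ] 56.3 [ 0.1    0.251  1.945  0.462  0.692 -1.122]
tilt 23.96 az 50.2 F [0.5 0.6 0.1] M [-0.14  0.03 -0.  ]
jaw angle in bed 0.0 z err deg X,Y: -1.05 -0.62
TCP bed [-0.4, 59.3, 81.4]
mouth bed [-1.5, 58.7, 20.1]
F tool [-0.   0.7  0.2] F bed [0.7, -0.0, -0.2]
```

View pics/w11.png

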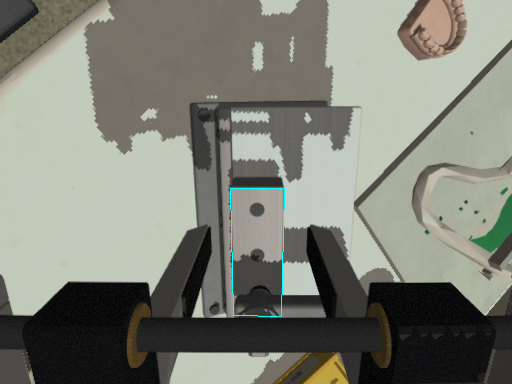

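Call:
carry_out(deltas=[[[0, -0.07, 1.2], 0, 0.6], [[0, 0, 1.2], 0, 0.6], [[0, 0, 1.0], 0, 0.6], [[0, 0, 0.6], 0, 0.6], [[0, 0, 0.4], 0, 0.6], [[0, 0, 0], 0, 0.6], [[0, 0, 0], 0, 0.6]])

```text
clock: 33.58
eef_pos: [513.9, 171.0, 69.3]
eef_rot: [2.723, 0.011, 2.47]
wrist_force: [-0.1, -0.8, 0.6]
finger_gap: 56.2
```

```bash
python3 st.py
```

```text
33.5833 [513.9 171.   69.3] [2.723 0.011 2.47 ] 56.2 [ 0.125  0.349  1.933  0.508  0.606 -1.16 ]
tilt 23.97 az 50.2 F [-0.1 -0.8  0.6] M [-0.14 -0.03 -0.03]
jaw angle in bed 0.1 z err deg X,Y: -1.03 -0.63
TCP bed [-2.5, 58.7, 37.5]
mouth bed [-3.6, 58.1, -23.8]
F tool [-0.4 -0.4 -0.8] F bed [-0.4, -0.4, 0.8]
```

Call:
carry_out(deltas=[[[0, 0.03, 0.2], 0, 0.5], [[0, 0, 0], 0, 0.45], [[0, 0, 0], 0, 0.4], [[0, 0, 0], 0, 0.35], [[0, 0, 0], 0, 0.3], [[0, 0, 0], 0, 0.3], [[0, 0, 0], 0, 0.3]], grip_force=20)

```text
clock: 34.17
eef_pos: [514.6, 171.5, 67.5]
eef_rot: [2.723, 0.011, 2.469]
wrist_force: [-2.6, -2.2, 4.2]
finger_gap: 35.9
```

```bash
python3 st.py
```

```text
34.1667 [514.6 171.5  67.5] [2.723 0.011 2.469] 35.9 [ 0.126  0.354  1.932  0.51   0.602 -1.162]
tilt 23.97 az 50.1 F [-2.6 -2.2  4.2] M [-0.1   0.15  0.01]
jaw angle in bed 0.0 z err deg X,Y: -1.04 -0.64
TCP bed [-2.5, 58.5, 35.5]
mouth bed [-3.6, 57.9, -25.8]
F tool [ 0.6 -1.3 -5.2] F bed [-1.2, 0.7, 5.2]
```

Run:
```python
from g import *
print(R(manip.read_state()['eef_rot']).T@Y*4.3)
```

```text
[ 4.29973255e+00  3.71678350e-03 -4.78136788e-02]
```

Call:
carry_out(deltas=[[[0.2, 0, 0], 0, 0.3], [[0.3, 0, 0], 0, 0.3], [[0.4, 0, 0], 0, 0.3], [[0.4, 0, 0], 0, 0.3], [[0.4, 0, 0], 0, 0.3], [[0, 0, 0], 0, 0.3]])

```text
clock: 34.67
eef_pos: [501.9, 182.0, 67.7]
eef_rot: [2.722, 0.013, 2.469]
wrist_force: [1.6, -4.7, 3.3]
finger_gap: 35.9
```

```bash
python3 st.py
```

```text
34.6667 [501.9 182.   67.7] [2.722 0.013 2.469] 35.9 [ 0.154  0.335  1.96   0.508  0.582 -1.137]
tilt 24.04 az 49.8 F [ 1.6 -4.7  3.3] M [-0.72 -0.44 -0.36]
jaw angle in bed 0.1 z err deg X,Y: -0.97 -0.77
TCP bed [-2.1, 75.0, 35.5]
mouth bed [-3.1, 74.2, -25.8]
F tool [-4.2 -1.1 -4.1] F bed [-1.0, -4.1, 4.1]
```

Call:
carry_out(deltas=[[[0.5, 0, 0], 0, 0.3], [[0.5, 0, 0], 0, 0.3], [[0.5, 0, 0], 0, 0.3], [[0.5, 0, 0], 0, 0.3], [[0.4, 0, 0], 0, 0.3], [[0.2, 0, 0], 0, 0.3], [[0, 0, 0], 0, 0.3], [[0, 0, 0], 0, 0.3]])

```text
clock: 35.33
eef_pos: [481.9, 198.2, 67.9]
eef_rot: [2.722, 0.013, 2.469]
wrist_force: [-1.1, -6.1, 10.1]
finger_gap: 35.5
```

```bash
python3 st.py
```

```text
35.3333 [481.9 198.2  67.9] [2.722 0.013 2.469] 35.5 [ 0.198  0.306  2.001  0.502  0.556 -1.096]
tilt 24.08 az 49.8 F [-1.1 -6.1 10.1] M [-0.59 -0.37 -0.26]
jaw angle in bed 0.1 z err deg X,Y: -0.93 -0.77
TCP bed [-1.7, 100.7, 35.6]
mouth bed [-2.7, 99.9, -25.7]
F tool [ -3.1  -0.9 -11.4] F bed [-0.7, -2.9, 11.4]
```

Call:
carry_out(deltas=[[[0, 0, -0.06], 0, 0.3], [[0, 0, 0], 0, 0.42], [[0, 0, 0], 0, 0.48], [[0, 0, 0], 0, 0.54], [[0, 0, 0], 0, 0.56], [[0, 0, -0.5], 0, 0.56], [[0, 0, -1.5], 0, 0.56], [[0, 0, -2.5], 0, 0.56], [[0, 0, -3], 0, 0.56], [[0, 0, -3], 0, 0.56], [[-1, 0, -1], 0, 0.56], [[0, 0, 0], 0, 0.56], [[0, 0, 0], 0, 0.56]])

```text
clock: 36.42
eef_pos: [458.7, 156.0, 172.7]
eef_rot: [2.723, 0.011, 2.469]
wrist_force: [0.0, -0.3, -1.0]
finger_gap: 52.7
```

```bash
python3 st.py
python3 - <<'E'
from g import *
c=vision.calibration("wrist"); p,d=vision.camera("wrist")
pickle.dump(c,open("pics/w12c.pkl","wb")); np.save("pics/w12.npy",p); np.save("pics/w12d.npy",d)
cv2.imwrite("pics/w12.png",p[:,:,::-1])
p,d=vision.camera("side");crop(p,225,170,315,240,8,"pics/s12.png")
p,d=vision.camera("top");crop(p,180,130,265,215,7,"pics/t12.png")
E
```

```text
36.4167 [458.7 156.  172.7] [2.723 0.011 2.469] 52.7 [ 0.105  0.054  2.002  0.398  0.816 -1.03 ]
tilt 23.99 az 50.0 F [ 0.  -0.3 -1. ] M [-0.18 -0.02 -0.01]
jaw angle in bed 0.0 z err deg X,Y: -1.02 -0.68
TCP bed [-0.5, 92.8, 150.6]
mouth bed [-1.6, 92.0, 89.4]
F tool [-0.2 -0.6  0.8] F bed [-0.6, -0.2, -0.8]
```

View pics/w12.png

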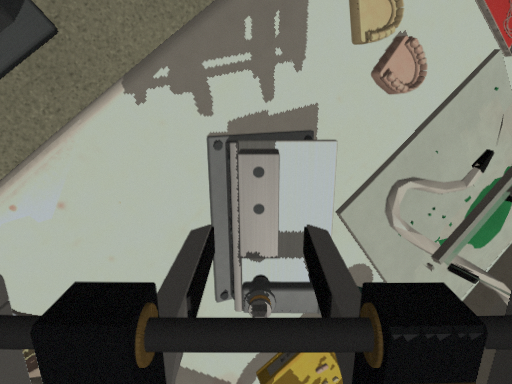

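View pics/s12.png

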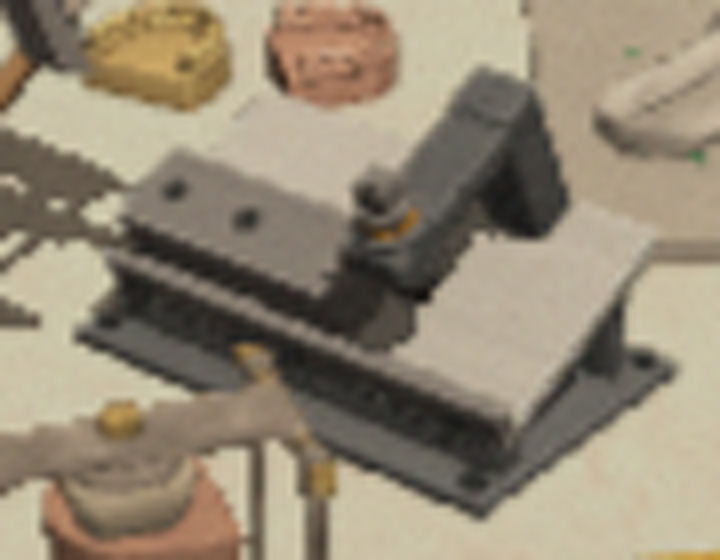

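Next I check the block's pose and the head angle. The block shows at (240–278, 150–257) and the screw head is near (262,295).

Run:
```python
from g import *
c=pickle.load(open("pics/w12c.pkl","rb")); d=np.load("pics/w12d.npy"); p=np.load("pics/w12.npy")
O=np.array([571.2,148.8,36.4])
def onp(q,h):
    r=rays(c,[q])[0]; e=np.array(c["eye"]); P=e+r*((O@N+h-e@N)/(r@N)); q=P-O; return np.array([q@X,q@Y]).round(1)
print("blk top corners",[onp(q,28) for q in ((241,154),(278,154),(278,257),(242,254))])
for nm,(x0,y0,x1,y1) in (("far",(244,160,254,170)),("near",(248,235,274,248)),("uphill",(268,165,276,240))):
    yy,xx=np.mgrid[y0:y1,x0:x1]; g=(pts(c,d,np.c_[xx.ravel(),yy.ravel()])-O)@N; print(nm,np.median(g).round(2))
crop(p,225,130,325,330,3,"pics/w12s.png"); crop(p,230,260,290,320,9,"pics/w12h.png")
```

```text
blk top corners [array([-17. , 124.2]), array([ 14.6, 124.3]), array([16.4, 26.7]), array([-17.4,  29.5])]
far 27.98
near 27.94
uphill 27.96
```

View pics/w12h.png

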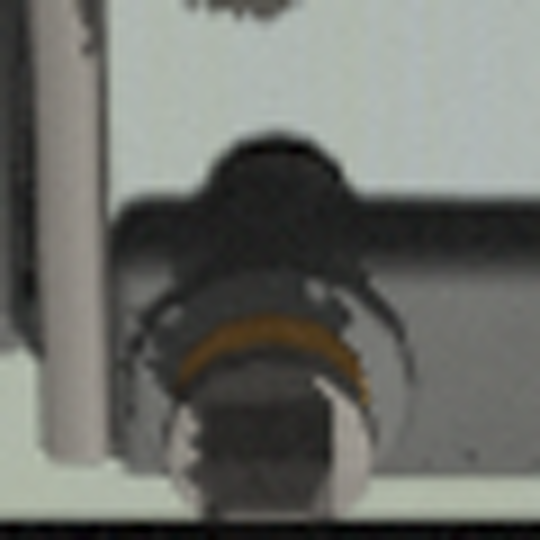

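View pics/w12s.png

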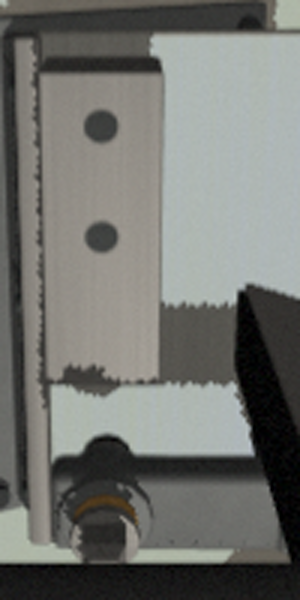

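Run:
```python
from g import *
p,d=vision.camera("side"); cv2.imwrite("pics/sf.png",p[:,:,::-1])
print(manip.read_state()['clock'],manip.read_state()['wrist_force'])
```

```text
36.6167 [0.01992982 0.04090962 0.39522672]
```

View pics/sf.png

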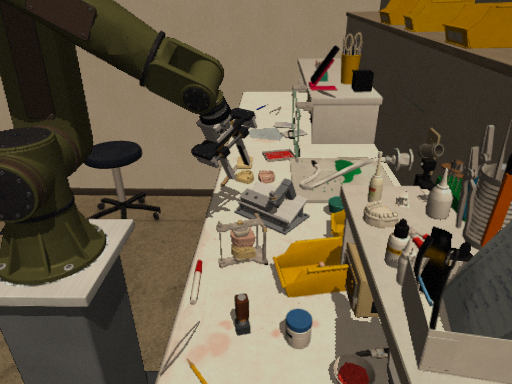

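The driver stands upright near (242,313). The block lies on the bed clear of the arm, and the gripper is clear of everything, so I'm handing the job in.

```bash
python3 -c "
from cell import workorder
print(workorder.sign_off())"
```

```text
the job is handed in; nothing more can be done
None
```

The gauge is set to its block, and I handed the job in at about 36.6 s. I seated the driver on the screw, turned it down in two goes, and stood the driver upright on the bench. Then I drew the block about 42 mm out along the fence and let go.

**Tilting the tool:** moves can only turn the tool about its own axis. I got the 25° tilt by pushing against the arm's reach limits, and took it off the same way to put the driver down.

**Last checks:**
- **Screw:** its flats were about 89–90° round, so about 1.55 rad. The head's height by depth gave about 1.65 rad, so the two disagree slightly. The target was 1.57 rad. Taking 1.57 at 0 rad as flats square to the bed was my assumption; the heights fitted it. The head still looked square to the arm after the block came out.
- **Block:** it dragged at about 4 N. It now lies flat, with its top 27.95 mm off the bed. It spans about y 24–124 mm, roughly 11 mm clear of the arm.
- **Driver and models:** the driver is upright near (490, −243) and clear of the gauge. I kept away from the models.

**One rough moment:** while taking the tilt off, joint 2 ran into the end of its range. The wrist force showed about 96 N for a moment, under the 120 N limit, and the joint read −0.791 against a stated −0.79. I backed off straight away. That reading may count as passing the joint's range, since I can't tell whether it is only rounding.

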